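# Pin the lug on the lock test stand with a linch pin

### The job

Secure the cylinder on the lock test stand: take the red-headed linch pin from its blue rest, feel for the hole in the stand's steel lug and push the pin gently through until its shoulder is fully home against the lug, with its ring still folded back. Then flip the sprung ring over the lug and press its yellow tab down, without forcing it, until it snaps below the pin's tip, and let go. Leave the keypad, bolt, brass plug and green pinning block where they are.

Things in the scene. Friction and masses are not known exactly. Their poses are not given: they have to be found in the camera images.
- bore (a point): Reference on the fixed stand: nominal middle of the lug hole's mouth, 100 mm above the counter. x: the way the pin goes in, y: left of that, z: up. The hole is square, 11.6 mm, level, through along x, sharp-edged, at this height; but the lug with its hole is clamped up to 6 mm to either side (along y, not measured: look or feel for it) and holds still under 30 N
- stand: Test stand: grey base plate 130 x 100 x 12 mm, dark socket 64 mm across to 50 mm height, brass cylinder 50 mm across to 66 mm, on it the upright steel lug, 22 mm thick along x (its near face at bore's x = 0), 32 mm wide, top at 122 mm. Origin under the base's middle, 11 mm in +x of the bore point, same axes
- pin_head (a point): Centre of the linch pin's red head, to be gripped: 16 mm wide (y), 20 long (x), 33 tall (z). x points along the level pin to its tip, z up. The pin's axis is 7.5 mm lower; shoulder at x = +16 mm, then a square shaft 10 x 10 mm, 36 mm to the tip, the last 4 mm a round nose 8 mm wide. Starts on a blue rest, on a pillar 12 mm wide and 46 mm tall, shaft between small cheeks: lift straight up
- pin_tip (a point): The pin's tip: end of the nose, on the pin's axis, 52 mm ahead of the head's centre and 7.5 mm lower (at start 55 mm above the counter). Same axes as pin_head
- pin: The whole linch pin with its ring, 0.16 kg (varies 0.8 to 1.25 times); origin on the pin's axis at the shoulder, x to the tip, z up. Let go in the hole, it stays in but sags by about 0.1 rad, tip up. Pushing it against the lug with over 30 N spoils it
- bail (a joint): Turn of the ring about its pivot (level, across the pin, 22 mm behind and 7.5 mm below the head's centre): 0 folded back, leaning 35 degrees back from upright, where its weight holds it; 0.611 upright; 2.182 flat along the pin; 2.316 stop. Past upright it falls over and rests on top of the pin's tip at about 2.10; pressed at the tab with some 5 to 15 N it snaps below the tip, above 2.245
- ring_tab (a point): Middle of the yellow tab (20 mm long, 28 wide, 5 thick) outside the ring's end bar, 88 mm from the pivot. x points radially from the pivot, y along it
- ring: Sprung ring: two 5 mm wires 42 mm apart that straddle head and lug, joined 76 mm from the pivot by an 8 mm round bar carrying the yellow tab; stretches some 2 mm over the pin's tip. Over 25 N on it bends it. Origin on the pivot, x radially outward
- keypad: Silver keypad housing lying flat, 130 x 75 x 31 mm, loose; origin under its middle; bystander
- bolt: Black steel lock bolt lying flat, 90 x 26 x 16 mm, loose; origin near its middle, underneath; bystander
- plug: Brass lock plug standing upright, 18 mm across at the foot, 32 mm tall, loose; origin under its middle; bystander
- pinblock: Green plastic pinning block, 100 x 60 x 20 mm, loose; origin under its middle; bystander
Mind the look-alikes: they are no part of the job. What is meant by the pin is not orange, and is the smaller of those in its own colour. There is more than one size of the stand; the one meant has the size given above.

How it is judged:
On the way, in this order (a step that is already met when the one before it is completed fails the run):
1. the pin is through the lug's hole with its shoulder home, ring still folded back (x of pin_tip in the frame of bore above 0.033 m and y of pin_tip in the frame of bore between -0.01 and 0.01 m and z of pin_tip in the frame of bore between -0.004 and 0.004 m and angle between the x axis of pin_head and the x axis of bore, either way round below 0.2 rad and value of joint bail below 0.3 rad), for 0.2 s.
2. the ring is snapped over the pin's tip (value of joint bail above 2.245 rad), for 0.2 s.
At the end, for the whole second after the job is handed in: The pin lies through the lug's hole, its shoulder within 3 mm of the lug (tip at least 33 of 36 mm past the hole's mouth), tip within 10 mm sideways and 4 mm in height of the reference line, pin within 0.2 rad of it; the ring is snapped below the tip (joint above 2.245 rad); pin at rest (x of pin_tip in the frame of bore above 0.033 m and y of pin_tip in the frame of bore between -0.01 and 0.01 m and z of pin_tip in the frame of bore between -0.004 and 0.004 m and angle between the x axis of pin_head and the x axis of bore, either way round below 0.2 rad and value of joint bail above 2.245 rad and linear speed of pin below 0.01 m/s); the robot touches nothing.
It fails at once if before the ring is flipped, the pin presses on the stand with more than 30 N (contact force between pin and stand above 30 N and value of joint bail below 0.1 rad).
It fails at once if the fingers press on the ring with more than 25 N (contact force between the fingers and ring above 25 N).
It fails at once if a bystander is shifted by more than 15 mm (distance of any of keypad, bolt, plug, pinblock from where it was at the start of the episode above 0.015 m).
It also fails if it takes over 61 s, if anything falls off the work surface, if the arm or the gripper's body presses on something with over 40 N, if the wrist force passes 120 N, or if a joint passes its speed limit or range.

### The arm

A 6-joint arm with a two-finger parallel gripper is mounted at the origin on the work surface. World frame = base frame: x ahead of the robot, y to its left, z up, the work surface at z = 0. Lengths are in m, angles in rad, forces in N, time in s.
With the tool pointing down it reaches from about 0.325 to 0.75 m from the base axis. Payload 7.6 kg.
Tool frame: the origin (TCP) lies between the finger pads; the fingertips stand 11 mm ahead of it and the grasp point (between the pads) lies 8 mm behind it; z points along the fingers, y is the line along which they close (so a half turn about z gives the same grasp; the last joint's range is limited). The gripper opens to 85 mm and grips with 20 to 120 N. Pads are 22 mm wide; open, the fingers measure 114 mm over their backs; the gripper's body (76 mm by 85 mm) begins 54 mm behind the grasp point. The pads swing forward as they close: fully open they stand 13 mm farther back than shut.
Start: joints at [-1.266, 0.052, 1.401, -0, 1.689, -0.07], TCP at [0.192, -0.489, 0.242] pointing down, gripper open.
Joint ranges: [-2.9, 2.9], [-0.91, 2.17], [0.12, 2.37], [-1.06, 4.2], [0.26, 2.73], [-2.93, 2.93]. Speed limits (rad/s): [2.57, 2.57, 3.01, 3.14, 3.14, 3.14].

### API

Orientations are given as a 3x3 rotation matrix whose columns are the frame's x, y, z axes.
In Python, from cell import sensors, cams, env, models gives the robot as it stands. The module is installed in compiled form; this text tells all that it offers.
- The arm moves only by the tool carry_out, never from a script. Its argument "commands" is a list of rows, each an object of numbers: "dx", "dy", "dz": the shift along the tool's x, y, z in cm; "rx", "ry", "rz": the turn, a rotation vector about the tool's x, y, z in rad; "gripper": the finger opening in cm, from 0 to 8.54. In form: [{"dx": .., "dy": .., "dz": .., "rx": .., "ry": .., "rz": .., "gripper": ..}, ...]. A call has 1 to 8 rows; each row is the pose to reach, as a shift and turn from the pose commanded when the call began, along the tool's axes at that moment; what a row does not reach only later rows make up. A row lasts 1/8 s, in which the tool goes at most 62.5 mm and 10.7 degrees, less where a joint would pass 70% of its speed; a pose out of reach is approached as far as the arm can. A call with a gripper value outside its range is refused whole. The fingers move at their own pace and stop on an object; the grip force is fixed at half the most. Time passes only in rows, so rows that repeat a pose let the fingers close. It gives the time, the measured TCP pose, the force, the opening and the grip force at its end, in the units of the state.
- sensors.sense(): the state, without advancing time (a new reading comes with each control period).
- cams.capture(name): name is "scene" or "side" or "wrist"; returns a dict with "img" (420x560x3 uint8, blue, green, red), "depth" (420x560 float32, m along the optical axis (not along the pixel's ray), 0 where there is no reading), "camera_matrix" (3x3 intrinsics, pixels), "position" and "rotation" of the camera in the world. Camera axes: x right, y down, z forward; pixel columns grow to the right and rows downward; lengths in m; the calibration is good to about 2 mm. A picture is of the moment at which its call begins.
- env.sign_off(): hands the job in; it is judged then, once.
Trained networks look in a picture, given as the dict that the camera call returned (one of the last four; its "shot" number tells which), for a name from the list of things; names that differ only in an ending like _2 or _b are one class to them, and where a whole thing is asked for, a point or a joint stands for the part that bears it (a point fixed in the world has none). Each returns a list of dicts, best first, with "score" (0 to 1); they miss things now and then, are a little off and sometimes report something else, mostly with a low value. They report only what shows in the picture. A call takes as long as a camera call. They do not tell look-alikes from the thing itself.
- models.regions_of(picture, name): "pixels" (420x560 bool, what is visible of it) and "uv" ([column, row] in pixels, amid what is visible of it).
- models.spot_point(picture, name): "uv" ([column, row] in pixels: a listed point, or the origin of a listed thing).
The state is a dict: "time_s": time; "joint_positions": joint angles; "joint_velocities": joint speeds; "tau": joint torques, N m; "eef_pos": TCP position; "orientation": TCP orientation; "force": force on the tool from outside, world axes, zero at the start; "torque": the same for the moment, N m; "finger_gap": finger opening in m; "grip_force": force on a finger pad.
Only numpy, scipy, OpenCV 4.12 (cv2) and the standard library are available. Lean on these libraries where they do the work, as an engineer would, in place of code of your own. Each camera call takes 0.05 s, during which the arm holds its last target. There are 200 camera calls.

## Working session

There is one attempt and no reset: what is moved stays moved. The work goes in short steps, Python scripts to look and compute and a tool call to move; the robot and the scene stay as the last step left them, time stands still between calls to the robot, and variables do not carry over. Pictures are saved under pics/ and viewed, at most 10 in all, crops included, and the job is handed in when it is done.

Besides the shell and the picture viewer there is one more tool, called after "Emit:" as a command line: name --argument value ..., lists and objects as JSON in quotes. carry_out: Moves the arm, as the interface text tells. Its arguments: {"type":"object","properties":{"commands":{"type":"array"}},"required":["commands"]}

```bash
mkdir -p pics; cat > h.py <<'E'
import numpy as np, cv2
from cell import sensors, cams, env, models
np.set_printoptions(precision=4, suppress=True)
def world(p, uv, d=None):
    u,v=int(round(uv[0])),int(round(uv[1]))
    if d is None:
        w=p["depth"][max(v-1,0):v+2,max(u-1,0):u+2]; w=w[w>0]; d=np.median(w) if w.size else np.nan
    K=np.array(p["camera_matrix"]); r=np.linalg.inv(K)@[uv[0],uv[1],1]
    return np.array(p["position"])+np.array(p["rotation"])@(r*d)
def cloud(p):
    K=np.array(p["camera_matrix"]); v,u=np.mgrid[:420,:560]
    r=np.stack([u,v,np.ones_like(u)],-1)@np.linalg.inv(K).T*p["depth"][...,None]
    return np.array(p["position"])+r@np.array(p["rotation"]).T
def project(p,w):
    c=np.array(p["rotation"]).T@(np.array(w)-np.array(p["position"])); q=np.array(p["camera_matrix"])@c
    return q[:2]/q[2]
E
python3 - <<'E'
from h import *
a=cams.capture("scene"); b=cams.capture("side")
cv2.imwrite("pics/scene.png",a["img"]);cv2.imwrite("pics/side.png",b["img"])
for nm,p in(("scene",a),("side",b)):
    print(nm,p["position"])
    for n in["pin_head","pin_tip","bore","stand","ring_tab","keypad","bolt","plug","pinblock","pin"]:
        for r in models.spot_point(p,n)[:4]: print(n,r["score"].__round__(2),np.array(r["uv"]),world(p,r["uv"]))
E
```

```text
scene [ 1.0655 -0.4385  1.0368]
pin_head 0.88 [178.7 227.4] [ 0.3795 -0.2136  0.0482]
pin_head 0.77 [210.3 359.8] [ 0.7314 -0.3438  0.033 ]
pin_head 0.69 [206.6 279. ] [ 0.5759 -0.2464  0.079 ]
pin_tip 0.78 [224.2 267.7] [ 0.5364 -0.1744  0.0005]
pin_tip 0.71 [225. 378.] [ 0.7771 -0.3373  0.0024]
pin_tip 0.63 [168.4 210.8] [ 0.2769 -0.1961  0.0016]
bore 0.73 [320.7 192.7] [0.5542 0.1491 0.0957]
bore 0.6 [418.2 191.8] [0.7344 0.336  0.1337]
stand 0.87 [323.1 213.2] [0.5842 0.1386 0.0398]
stand 0.75 [407.  220.6] [0.755 0.297 0.056]
ring_tab 0.71 [183.1 293. ] [ 0.5326 -0.301   0.001 ]
ring_tab 0.68 [194.4 324.1] [ 0.6579 -0.3324  0.0837]
ring_tab 0.45 [196.2 236.7] [ 0.4855 -0.2118  0.1272]
keypad 0.72 [332.2 269.6] [0.7308 0.0391 0.0289]
bolt 0.81 [273.2 188.9] [0.4081 0.0963 0.0119]
bolt 0.52 [332.4 267.9] [0.7275 0.0428 0.0294]
plug 0.56 [250.4 244.1] [ 0.5208 -0.0745  0.0031]
pin 0.91 [215.6 367.6] [ 0.748  -0.3424  0.0152]
pin 0.8 [214.1 276.6] [ 0.5704 -0.2233  0.0566]
pin 0.74 [175.  225.9] [ 0.3591 -0.216   0.0343]
side [0.2374 0.4647 0.7908]
pin_head 0.85 [291.3 126.1] [ 0.72
[... 331 characters left out ...]
ore 0.76 [ 93.2 265. ] [0.7155 0.3301 0.1669]
stand 0.76 [229.  284.7] [0.5413 0.1818 0.0499]
stand 0.66 [109.2 307.1] [0.6956 0.3529 0.0633]
ring_tab 0.61 [350.8 161.7] [ 0.4757 -0.2013  0.1223]
ring_tab 0.49 [331.4 119.7] [ 0.5872 -0.3089  0.1235]
ring_tab 0.45 [313.8 116.5] [ 0.6602 -0.3509  0.0742]
keypad 0.9 [204.2 215.8] [0.7117 0.0629 0.0284]
bolt 0.91 [306.5 303.7] [0.3968 0.1141 0.0159]
plug 0.47 [305.9 225.3] [ 0.5063 -0.0644  0.0043]
pinblock 0.55 [262.1 168.5] [ 0.6946 -0.1494  0.0192]
pinblock 0.17 [229.3 284.3] [0.5415 0.1806 0.0496]
pin 0.97 [392.4 213.2] [ 0.3472 -0.2001  0.0219]
pin 0.86 [319.3 159.5] [ 0.5677 -0.2243  0.061 ]
pin 0.74 [284.8 127. ] [ 0.7449 -0.3359  0.0081]
```

View pics/scene.png

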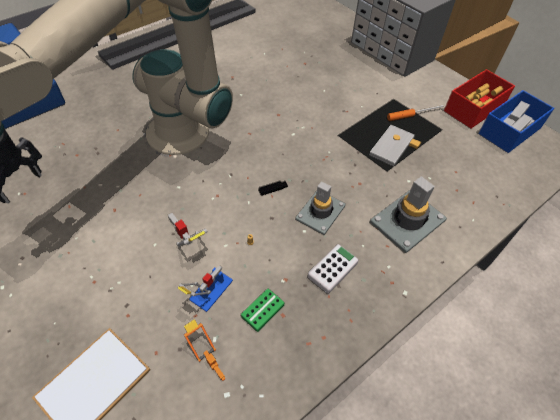

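View pics/side.png

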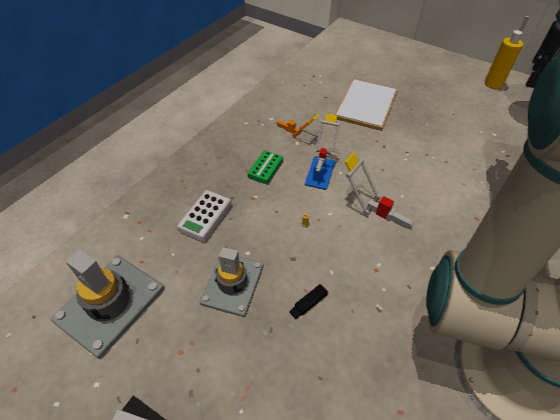

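Candidate pins in the scene view: a red one lying on the counter (182,228), which is larger; a red one on the blue rest (209,280); an orange one (200,340). The one on the rest fits. Stands: (322,205) is the smaller and (410,215) the larger. I'll check both against the sizes given and enlarge.

```bash
python3 - <<'E'
from h import *
a=cams.capture("scene"); b=cams.capture("side")
up=lambda im,r,f:cv2.resize(im[r[1]:r[3],r[0]:r[2]],None,fx=f,fy=f,interpolation=cv2.INTER_CUBIC)
A=up(a["img"],(150,200,260,390),3); B=up(a["img"],(285,160,450,255),2.6)
C=np.zeros((max(A.shape[0],B.shape[0]),A.shape[1]+B.shape[1],3),np.uint8);C[:A.shape[0],:A.shape[1]]=A;C[:B.shape[0],A.shape[1]:]=B
cv2.imwrite("pics/crop.png",C);print(C.shape)
for p in(a,b):
    W=cloud(p)
    for c in((0.56,0.15),(0.735,0.33)):
        near=np.hypot(W[...,0]-c[0],W[...,1]-c[1])<.14
        m=near&(W[...,2]>.085)&(p["depth"]>0)
        z=W[m][:,2]; print("lug ztop",np.percentile(z,[50,95,99]))
        t=W[near&(W[...,2]>np.percentile(z,97)-.006)]
        print("top",t[:,:2].mean(0),len(t),cv2.minAreaRect((t[:,:2]*1000).astype(np.float32)))
        s=W[near&(W[...,2]>.008)&(W[...,2]<.02)]
        print("base",cv2.minAreaRect((s[:,:2]*1000).astype(np.float32)))
    # blue rest
    hsv=cv2.cvtColor(p["img"],cv2.COLOR_BGR2HSV)
    d=np.hypot(W[...,0]-.57,W[...,1]+.22)<.12
    m=d&(hsv[...,0]>100)&(hsv[...,0]<125)&(hsv[...,1]>150)
    low=W[m&(W[...,2]<.016)]; print("rest base",cv2.minAreaRect((low[:,:2]*1000).astype(np.float32)),np.median(low[:,2]))
    red=d&((hsv[...,0]<8)|(hsv[...,0]>172))&(hsv[...,1]>150)&(W[...,2]>.03)
    R=W[red];print("red",len(R),R.mean(0),R.min(0),R.max(0));T=R[R[:,2]>R[:,2].max()-.006];print("redtop",T.mean(0),cv2.minAreaRect((T[:,:2]*1000).astype(np.float32)))
    ye=d&(hsv[...,0]>20)&(hsv[...,0]<35)&(hsv[...,1]>150)&(W[...,2]>.03);print("yellow",W[ye].mean(0) if ye.any() else 0, ye.sum())
E
```

```text
(570, 759, 3)
lug ztop [0.1154 0.1249 0.1259]
top [0.5566 0.1548] 78 ((556.1209716796875, 155.25067138671875), (33.33033752441406, 26.112770080566406), 16.157621383666992)
base ((517.8727416992188, 141.26394653320312), (185.9882049560547, 131.3358154296875), 19.63663101196289)
lug ztop [0.1301 0.1727 0.1744]
top [0.7391 0.3354] 176 ((738.713134765625, 336.0679931640625), (44.70366668701172, 34.570621490478516), 0.4787934124469757)
base ((708.3230590820312, 336.0513916015625), (200.94943237304688, 185.9804229736328), 0.5271393060684204)
rest base ((570.8814086914062, -239.39039611816406), (59.67909622192383, 108.43263244628906), 15.949039459228516) 0.0086617758641101
red 81 [ 0.5744 -0.2432  0.0723] [ 0.5627 -0.2529  0.0498] [ 0.5818 -0.2333  0.0834]
redtop [ 0.5713 -0.2435  0.0795] ((571.9833374023438, -243.40438842773438), (14.713431358337402, 18.22127342224121), 20.615198135375977)
yellow [ 0.5447 -0.2658  0.1301] 79
lug ztop [0.1186 0.1236 0.1244]
top [0.5543 0.1576] 181 ((554.6802978515625, 157.08299255371094), (32.362979888916016, 23.10283851623535), 18.620454788208008)
base ((595.77001953125, 145.62872314453125), (169.3411102294922, 179.29702758789062), 17.63404083251953)
lug ztop [0.1267 0.1719 0.1727]
top [0.7358 0.3381] 424 ((737.93115234375, 337.61578369140625), (47.13203811645508, 31.4328670501709), 0.40085604786872864)
base ((736.2631225585938, 337.7483215332031), (141.79010009765625, 181.89463806152344), 0.9361982941627502)
rest base ((567.8827514648438, -236.09886169433594), (59.23212814331055, 110.3648910522461), 17.677658081054688) 0.007780203696703569
red 62 [ 0.5677 -0.2375  0.0743] [ 0.5582 -0.2544  0.0578] [ 0.5858 -0.2286  0.0816]
redtop [ 0.5686 -0.2407  0.0788] ((568.9454956054688, -241.45266723632812), (14.57109546661377, 20.269920349121094), 17.57024383544922)
yellow [ 0.5146 -0.2406  0.1241] 232
```

View pics/crop.png

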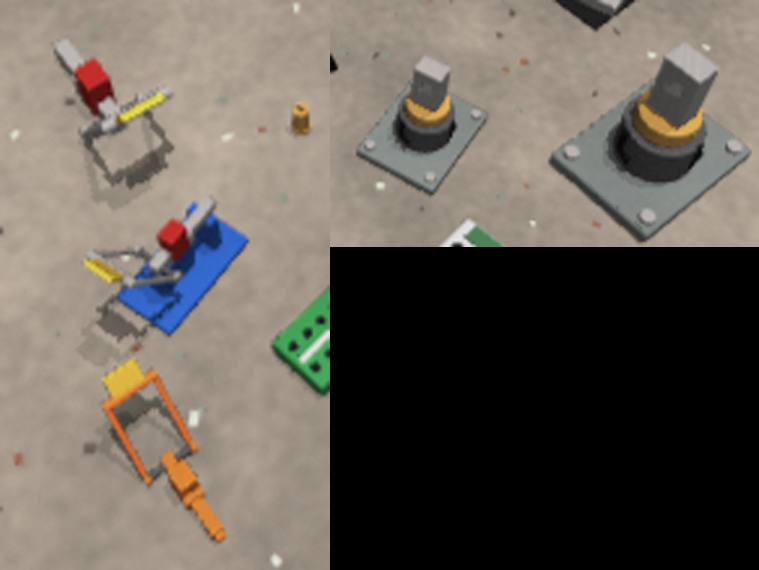

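Confirmed: the pin is the red one on the blue rest. The stand is the left one, whose lug top measures 0.124 m against 0.173 m for the other. Both line up along roughly (-0.3, 0.95). Next I check which way the bore faces and the tool pose.

```bash
python3 - <<'E'
from h import *
s=sensors.sense();print(s["eef_pos"],s["orientation"],s["finger_gap"],s["force"])
def ray(p,uv,z):
    c=np.array(p["position"]);d=world(p,uv,1.)-c;return c+d*(z-c[2])/d[2]
for n in("scene","side"):
    p=cams.capture(n)
    for k,z in(("bore",.1),("stand",0.),("pin_head",.0625),("pin_tip",.055),("pin",.055)):
        for r in models.spot_point(p,k)[:3]:print(n,k,round(r["score"],2),ray(p,r["uv"],z))
p=cams.capture("wrist");print(p["position"],p["rotation"])
E
```

```text
[ 0.1922 -0.4886  0.2423] [[ 0.9306  0.3661  0.    ]
 [ 0.3661 -0.9306 -0.0001]
 [-0.      0.0001 -1.    ]] 0.08538102605206506 [0.0856 0.9528 0.9458]
scene bore 0.7 [0.7319 0.3583 0.1   ]
scene bore 0.62 [0.5592 0.1492 0.1   ]
scene stand 0.89 [0.7329 0.3356 0.    ]
scene stand 0.63 [0.5615 0.156  0.    ]
scene stand 0.18 [ 0.5294 -0.1818  0.    ]
scene pin_head 0.88 [ 0.7422 -0.3464  0.0625]
scene pin_head 0.73 [ 0.3935 -0.2165  0.0625]
scene pin_head 0.72 [ 0.5725 -0.2475  0.0625]
scene pin_tip 0.87 [ 0.3166 -0.2093  0.055 ]
scene pin_tip 0.74 [ 0.5753 -0.2207  0.055 ]
scene pin_tip 0.66 [ 0.5535 -0.1996  0.055 ]
scene pin 0.96 [ 0.5654 -0.2232  0.055 ]
scene pin 0.73 [ 0.3736 -0.212   0.055 ]
scene pin 0.57 [ 0.764  -0.3433  0.055 ]
side bore 0.97 [0.7693 0.313  0.1   ]
side bore 0.87 [0.5617 0.1474 0.1   ]
side stand 0.62 [0.5567 0.1608 0.    ]
side stand 0.61 [0.7364 0.3447 0.    ]
side pin_head 0.84 [ 0.5693 -0.2294  0.0625]
side pin_head 0.68 [ 0.3565 -0.1657  0.0625]
side pin_head 0.65 [ 0.6987 -0.275   0.0625]
side pin_tip 0.86 [ 0.2881 -0.1594  0.055 ]
side pin_tip 0.66 [ 0.5635 -0.1955  0.055 ]
side pin_tip 0.52 [ 0.7489 -0.2928  0.055 ]
side pin 0.56 [ 0.5767 -0.2311  0.055 ]
side pin 0.56 [ 0.3383 -0.1726  0.055 ]
side pin 0.53 [ 0.7156 -0.3017  0.055 ]
[ 0.2693 -0.4567  0.3736] [[ 0.3658 -0.8811 -0.2996]
 [-0.9307 -0.3463 -0.1181]
 [ 0.0003  0.322  -0.9467]]
```

The bore mouth is on the -y side, so its x axis runs along (-0.3, 0.95), the same way the pin points. Moving above the pin.

Emit:
carry_out --commands '[{"dx":5.5,"dy":-1.1,"rz":-0.19,"gripper":5},{"dx":11,"dy":-2.3,"rz":-0.38,"gripper":5},{"dx":16.5,"dy":-3.4,"rz":-0.56,"gripper":5},{"dx":22,"dy":-4.6,"rz":-0.75,"gripper":5},{"dx":28,"dy":-5.7,"rz":-0.94,"gripper":5},{"dx":33,"dy":-6.9,"rz":-1.12,"gripper":5},{"dx":39,"dy":-8,"rz":-1.31,"gripper":5},{"dx":44.2,"dy":-9.15,"rz":-1.5,"gripper":5}]'

```text
validation failed for argument at $.co...
```

Emit:
carry_out --commands '[{"gripper":5},{"gripper":5},{"gripper":5}]'

```text
validation failed for argument at $.co...
```

```bash
cat > pinmeas.py <<'E'
from h import *
s=sensors.sense();print(s["eef_pos"],s["orientation"],s["finger_gap"])
p=cams.capture("wrist");cv2.imwrite("pics/w1.png",p["img"])
W=cloud(p);hsv=cv2.cvtColor(p["img"],cv2.COLOR_BGR2HSV)
d=(np.hypot(W[...,0]-.57,W[...,1]+.24)<.13)&(p["depth"]>0)
red=d&((hsv[...,0]<8)|(hsv[...,0]>172))&(hsv[...,1]>150)&(W[...,2]>.03)
R=W[red];T=R[R[:,2]>np.percentile(R[:,2],90)-.004];print("redtop",T.mean(0),len(T),cv2.minAreaRect((T[:,:2]*1000).astype(np.float32)))
b=W[d&(hsv[...,0]>100)&(hsv[...,0]<125)&(hsv[...,1]>150)&(W[...,2]<.016)];print("rest",cv2.minAreaRect((b[:,:2]*1000).astype(np.float32)))
g=d&(hsv[...,1]<60)&(W[...,2]>.052)&(W[...,2]<.066)&(W[...,1]>-.225)&(np.hypot(W[...,0]-.565,W[...,1]+.2)<.04)
G=W[g];print("shaft",len(G),G.mean(0),G.min(0),G.max(0),cv2.minAreaRect((G[:,:2]*1000).astype(np.float32)),cv2.fitLine((G[:,:2]*1000).astype(np.float32),cv2.DIST_HUBER,0,.01,.01).ravel())
E
python3 pinmeas.py
```

```text
[ 0.1922 -0.4886  0.2423] [[ 0.9306  0.3661  0.    ]
 [ 0.3661 -0.9306 -0.0001]
 [-0.      0.0001 -1.    ]] 0.08552737797038332Traceback (most recent call last):
  File "pinmeas.py", line 7, in <module>
    R=W[red];T=R[R[:,2]>np.percentile(R[:,2],90)-.004];print("redtop",T.mean(0),len(T),cv2.minAreaRect((T[:,:2]*1000).astype(np.float32)))
                        ~~~~~~~~~~~~~^^^^^^^^^^^
    return _quantile_unchecked(
        a, q, axis, out, overwrite_input, method, keepdims, weights)
    return _ureduce(a,
                    func=_quantile_ureduce_func,
    ...<5 lines>...
                    overwrite_input=overwrite_input,
                    method=method)
    r = func(a, **kwargs)
    result = _quantile(arr,
                       quantiles=q,
    ...<2 lines>...
                       out=out,
                       weights=wgt)
    slices_having_nans = np.isnan(arr[-1, ...])
                                  ~~~^^^^^^^^^
IndexError: index -1 is out of bounds for axis 0 with size 0
```

View pics/w1.png

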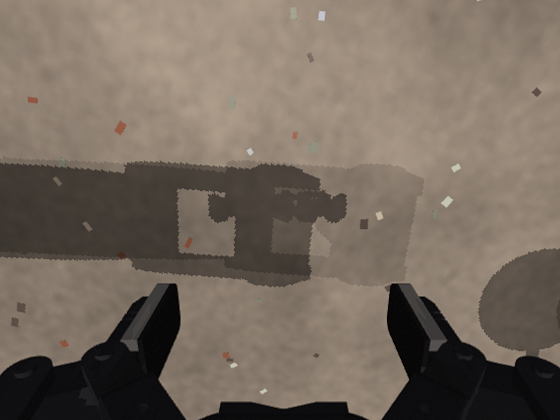

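The move was refused, so this picture only shows the bare counter with the finger pads at (165,310) and (410,310). Retrying with every field filled in.

Emit:
carry_out --commands '[{"dx":5.5,"dy":-1.1,"dz":0.0,"rx":0.0,"ry":0.0,"rz":-0.19,"gripper":5.0},{"dx":11.0,"dy":-2.3,"dz":0.0,"rx":0.0,"ry":0.0,"rz":-0.38,"gripper":5.0},{"dx":16.5,"dy":-3.4,"dz":0.0,"rx":0.0,"ry":0.0,"rz":-0.56,"gripper":5.0},{"dx":22.0,"dy":-4.6,"dz":0.0,"rx":0.0,"ry":0.0,"rz":-0.75,"gripper":5.0},{"dx":28.0,"dy":-5.7,"dz":0.0,"rx":0.0,"ry":0.0,"rz":-0.94,"gripper":5.0},{"dx":33.0,"dy":-6.9,"dz":0.0,"rx":0.0,"ry":0.0,"rz":-1.12,"gripper":5.0},{"dx":39.0,"dy":-8.0,"dz":0.0,"rx":0.0,"ry":0.0,"rz":-1.31,"gripper":5.0},{"dx":44.2,"dy":-9.15,"dz":0.0,"rx":0.0,"ry":0.0,"rz":-1.5,"gripper":5.0}]'

```text
time_s: 2.9
eef_pos: [0.5716, -0.2402, 0.2423]
orientation: [[-0.301, 0.954, 0.0], [0.954, 0.301, -0.0], [-0.0, 0.0, -1.0]]
force: [-0.5, -1.6, 0.1]
finger_gap: 0.05
grip_force: 0.0
```

```bash
sed -i 's/w1.png/w2.png/' pinmeas.py; python3 pinmeas.py
```

```text
[ 0.5716 -0.2402  0.2423] [[-0.3009  0.9537  0.0002]
 [ 0.9537  0.3009 -0.0002]
 [-0.0002  0.0001 -1.    ]] 0.04995185342469007
redtop [ 0.5726 -0.2382  0.0799] 242 ((571.7411499023438, -238.93946838378906), (50.223480224609375, 18.234832763671875), 16.397666931152344)
rest ((571.7695922851562, -234.79385375976562), (55.25538635253906, 108.08423614501953), 17.052051544189453)
shaft 406 [ 0.5621 -0.2083  0.0593] [ 0.5533 -0.225   0.0524] [ 0.5731 -0.19    0.0635] ((562.6810913085938, -208.08139038085938), (11.494704246520996, 36.976200103759766), 15.621895790100098) [   0.3291   -0.9443  561.9604 -207.929 ]
```

View pics/w2.png

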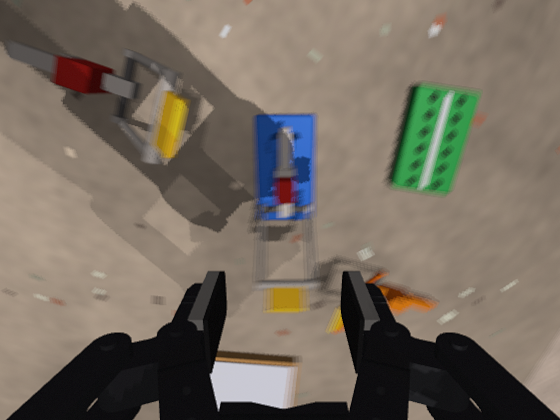

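The wrist view shows the pin's head at (286,195), its tip at (287,135), the ring folded back and the tab at (287,300). Re-measuring with the arm at rest, keeping only the head's own blob.

```bash
cat > pm2.py <<'E'
from h import *
s=sensors.sense();e=np.array(s["eef_pos"]);O=np.array(s["orientation"]);print(e)
for n in("wrist","scene","side"):
    p=cams.capture(n)
    W=cloud(p);hsv=cv2.cvtColor(p["img"],cv2.COLOR_BGR2HSV)
    d=(np.hypot(W[...,0]-.57,W[...,1]+.24)<.035)&(p["depth"]>0)
    red=d&((hsv[...,0]<8)|(hsv[...,0]>172))&(hsv[...,1]>140)&(W[...,2]>.03)
    R=W[red];T=R[R[:,2]>np.percentile(R[:,2],90)-.003]
    L=(T-e)@O
    print(n,len(T),"mean",T.mean(0),"tool lo/hi",L[:,:2].min(0)*1e3,L[:,:2].max(0)*1e3)
    ang=np.deg2rad(107);x=np.array([np.cos(ang),np.sin(ang)]);
    d=np.hypot(W[...,0]-.5608,W[...,1]+.2095)<.024
    G=W[d&(hsv[...,1]<70)&(W[...,2]>.055)&(W[...,2]<.066)];
    if len(G)>20:
        v=cv2.fitLine((G[:,:2]*1000).astype(np.float32),cv2.DIST_HUBER,0,.01,.01).ravel();print(" shaft",len(G),G.mean(0),np.rad2deg(np.arctan2(v[1],v[0])),((G-e)@O).mean(0)*1e3)
E
python3 pm2.py
```

```text
[ 0.5753 -0.2359  0.2411]
wrist 410 mean [ 0.5696 -0.2401  0.0786] tool lo/hi [-12.6157 -14.3389] [7.0678 0.0904]
 shaft 591 [ 0.5617 -0.2128  0.0599] -72.12892 [ 25.8359  -6.0502 181.2714]
scene 40 mean [ 0.5698 -0.2447  0.0949] tool lo/hi [-15.6784 -39.4949] [2.7381 0.6041]
 shaft 59 [ 0.5625 -0.2121  0.0601] -65.613174 [ 26.2539  -4.9788 181.0904]
side 29 mean [ 0.5685 -0.2408  0.079 ] tool lo/hi [-12.3248 -15.4967] [ 7.0952 -0.5433]
 shaft 58 [ 0.5592 -0.2133  0.0602] -72.31805 [ 26.1698  -8.486  181.002 ]
```

Emit:
carry_out --commands '[{"dx":0.0,"dy":0.0,"dz":4.0,"rx":0.0,"ry":0.0,"rz":0.0,"gripper":5.0},{"dx":0.0,"dy":0.0,"dz":8.0,"rx":0.0,"ry":0.0,"rz":0.0,"gripper":5.0},{"dx":0.0,"dy":0.0,"dz":8.0,"rx":0.0,"ry":0.0,"rz":0.0,"gripper":5.0},{"dx":0.0,"dy":0.0,"dz":8.0,"rx":0.0,"ry":0.0,"rz":0.0,"gripper":5.0}]'

```text
time_s: 3.6
eef_pos: [0.5702, -0.2426, 0.1647]
orientation: [[-0.293, 0.956, 0.003], [0.956, 0.293, -0.001], [-0.002, 0.002, -1.0]]
force: [-0.6, -0.8, 1.1]
finger_gap: 0.0499
grip_force: 0.0
```

```bash
python3 pm2.py; python3 -c "
from h import *
s=sensors.sense();print(s['time_s'],s['eef_pos'],s['joint_velocities'])"
```

```text
[ 0.5702 -0.2426  0.1647]
wrist 726 mean [ 0.5701 -0.2401  0.0787] tool lo/hi [-8.702 -6.989] [12.4112 25.3496]
 shaft 1069 [ 0.5617 -0.2127  0.0599] -72.04453 [ 31.3486   0.4276 104.7047]
scene 37 mean [ 0.5722 -0.2429  0.0801] tool lo/hi [-10.4329  -6.2577] [8.5089 8.4892]
 shaft 53 [ 0.5622 -0.2119  0.0604] -66.445114 [ 31.9538   1.1728 104.2439]
side 32 mean [ 0.5685 -0.2398  0.0787] tool lo/hi [-7.9599 -9.7431] [13.7934  6.1591]
 shaft 63 [ 0.5594 -0.2134  0.0598] -73.74202 [ 31.2906  -1.9781 104.8675]
3.75 [ 0.5707 -0.2423  0.1649] [ 0.0043  0.0065  0.0092 -0.0013 -0.0031 -0.0011]
```

Emit:
carry_out --commands '[{"dx":0.2,"dy":0.0,"dz":4.0,"rx":0.0,"ry":0.0,"rz":-0.01,"gripper":5.0},{"dx":0.2,"dy":0.0,"dz":7.0,"rx":0.0,"ry":0.0,"rz":-0.01,"gripper":5.0},{"dx":0.2,"dy":0.0,"dz":9.5,"rx":0.0,"ry":0.0,"rz":-0.01,"gripper":5.0},{"dx":0.2,"dy":0.0,"dz":10.8,"rx":0.0,"ry":0.0,"rz":-0.01,"gripper":5.0},{"dx":0.2,"dy":0.0,"dz":10.8,"rx":0.0,"ry":0.0,"rz":-0.01,"gripper":5.0},{"dx":0.2,"dy":0.0,"dz":10.8,"rx":0.0,"ry":0.0,"rz":-0.01,"gripper":5.0}]'

```text
time_s: 4.5
eef_pos: [0.5703, -0.2401, 0.056]
orientation: [[-0.304, 0.953, 0.002], [0.953, 0.304, -0.001], [-0.002, 0.002, -1.0]]
force: [0.1, -0.4, 0.4]
finger_gap: 0.0503
grip_force: 0.0
```

Emit:
carry_out --commands '[{"dx":0.0,"dy":0.0,"dz":0.0,"rx":0.0,"ry":0.0,"rz":0.0,"gripper":2.5},{"dx":0.0,"dy":0.0,"dz":0.0,"rx":0.0,"ry":0.0,"rz":0.0,"gripper":1.0},{"dx":0.0,"dy":0.0,"dz":0.0,"rx":0.0,"ry":0.0,"rz":0.0,"gripper":0.5},{"dx":0.0,"dy":0.0,"dz":0.0,"rx":0.0,"ry":0.0,"rz":0.0,"gripper":0.5},{"dx":0.0,"dy":0.0,"dz":0.0,"rx":0.0,"ry":0.0,"rz":0.0,"gripper":0.5},{"dx":0.0,"dy":0.0,"dz":0.0,"rx":0.0,"ry":0.0,"rz":0.0,"gripper":0.5}]'

```text
time_s: 5.25
eef_pos: [0.5699, -0.24, 0.0553]
orientation: [[-0.304, 0.953, 0.001], [0.953, 0.304, -0.001], [-0.001, 0.001, -1.0]]
force: [-1.3, -0.1, 5.2]
finger_gap: 0.0149
grip_force: 59.2
```

Gripped (gap 15 mm). Lifting straight up, then travelling gently.

Emit:
carry_out --commands '[{"dx":0.0,"dy":0.0,"dz":-1.0,"rx":0.0,"ry":0.0,"rz":0.0,"gripper":0.5},{"dx":0.0,"dy":0.0,"dz":-2.5,"rx":0.0,"ry":0.0,"rz":0.0,"gripper":0.5},{"dx":0.0,"dy":0.0,"dz":-4.5,"rx":0.0,"ry":0.0,"rz":0.0,"gripper":0.5},{"dx":0.0,"dy":0.0,"dz":-7.0,"rx":0.0,"ry":0.0,"rz":0.0,"gripper":0.5},{"dx":0.0,"dy":0.0,"dz":-9.0,"rx":0.0,"ry":0.0,"rz":0.0,"gripper":0.5},{"dx":0.0,"dy":0.0,"dz":-10.5,"rx":0.0,"ry":0.0,"rz":0.0,"gripper":0.5},{"dx":1.0,"dy":0.3,"dz":-10.5,"rx":0.0,"ry":0.0,"rz":0.0,"gripper":0.5},{"dx":3.0,"dy":1.0,"dz":-10.5,"rx":0.0,"ry":0.0,"rz":0.0,"gripper":0.5}]'

```text
time_s: 6.25
eef_pos: [0.5693, -0.2072, 0.1581]
orientation: [[-0.303, 0.953, -0.002], [0.953, 0.303, 0.001], [0.001, -0.001, -1.0]]
force: [-0.1, 0.5, -0.5]
finger_gap: 0.0151
grip_force: 58.6
```

Emit:
carry_out --commands '[{"dx":3.0,"dy":1.1,"dz":0.0,"rx":0.0,"ry":0.0,"rz":0.0,"gripper":0.5},{"dx":6.5,"dy":2.4,"dz":0.0,"rx":0.0,"ry":0.0,"rz":0.0,"gripper":0.5},{"dx":10.0,"dy":3.7,"dz":0.0,"rx":0.0,"ry":0.0,"rz":0.0,"gripper":0.5},{"dx":13.5,"dy":5.0,"dz":0.0,"rx":0.0,"ry":0.0,"rz":0.0,"gripper":0.5},{"dx":17.0,"dy":6.2,"dz":0.0,"rx":0.0,"ry":0.0,"rz":0.0,"gripper":0.5},{"dx":20.5,"dy":7.5,"dz":0.0,"rx":0.0,"ry":0.0,"rz":0.0,"gripper":0.5},{"dx":23.5,"dy":8.6,"dz":0.0,"rx":0.0,"ry":0.0,"rz":0.0,"gripper":0.5},{"dx":25.5,"dy":9.3,"dz":0.0,"rx":0.0,"ry":0.0,"rz":0.0,"gripper":0.5}]'

```text
time_s: 7.25
eef_pos: [0.5799, 0.0657, 0.1582]
orientation: [[-0.306, 0.952, -0.002], [0.952, 0.306, 0.0], [0.001, -0.002, -1.0]]
force: [-0.5, -0.7, -1.6]
finger_gap: 0.0153
grip_force: 58.5
```

Emit:
carry_out --commands '[{"dx":0.6,"dy":0.3,"dz":0.0,"rx":0.0,"ry":0.0,"rz":0.0,"gripper":0.5},{"dx":0.8,"dy":0.36,"dz":0.0,"rx":0.0,"ry":0.0,"rz":0.0,"gripper":0.5},{"dx":0.8,"dy":0.36,"dz":0.0,"rx":0.0,"ry":0.0,"rz":0.0,"gripper":0.5},{"dx":0.8,"dy":0.36,"dz":0.0,"rx":0.0,"ry":0.0,"rz":0.0,"gripper":0.5}]'

```text
time_s: 7.75
eef_pos: [0.582, 0.071, 0.1593]
orientation: [[-0.303, 0.953, 0.0], [0.953, 0.303, -0.0], [-0.0, -0.0, -1.0]]
force: [1.1, -0.5, -1.3]
finger_gap: 0.0154
grip_force: 58.5
```

```bash
cat > lug.py <<'E'
from h import *
import sys
for n in("wrist","scene","side"):
    p=cams.capture(n); s=sensors.sense();e=np.array(s["eef_pos"]);O=np.array(s["orientation"])
    if n=="wrist":
        print(s["time_s"],e,np.rad2deg(np.arctan2(O[1,0],O[0,0])),s["force"])
        if len(sys.argv)>1: cv2.imwrite("pics/%s.png"%sys.argv[1],p["img"])
    W=cloud(p);L=(W-e)@O*1e3;hsv=cv2.cvtColor(p["img"],cv2.COLOR_BGR2HSV)
    d=(np.hypot(W[...,0]-.556,W[...,1]-.156)<.03)&(p["depth"]>0)
    T=W[d&(W[...,2]>.118)&(W[...,2]<.13)];r=cv2.minAreaRect((T[:,:2]*1000).astype(np.float32))
    c=(np.r_[np.array(r[0])/1e3,e[2]]-e)@O*1e3
    print(n,"lug",len(T),np.median(T[:,2]),r,"in tool",c[:2], "mean",((T-e)@O*1e3).mean(0)[:2])
    red=((hsv[...,0]<8)|(hsv[...,0]>172))&(hsv[...,1]>140)&(abs(L[...,0])<25)&(abs(L[...,1])<14)&(abs(L[...,2])<40)
    sh=(hsv[...,1]<70)&(L[...,0]>20)&(L[...,0]<56)&(abs(L[...,1])<9)&(L[...,2]>-18)&(L[...,2]<14)&(p["depth"]>0)
    for k,m in(("red",red),("shaft",sh)):
        G=L[m]
        if len(G)>10:
            v=cv2.fitLine(G[:,:2].astype(np.float32),cv2.DIST_HUBER,0,.01,.01).ravel()
            print("  ",k,len(G),"mean",G.mean(0),"lo",np.percentile(G,2,0),"hi",np.percentile(G,98,0),"slope",v[1]/v[0])
E
python3 lug.py w3
```

```text
7.8 [0.582  0.0711 0.1593] 107.6453686924794 [-0.4085  0.9231 -1.8266]
wrist lug 3990 0.12169980406416152 ((556.18505859375, 158.09312438964844), (32.31985092163086, 21.571666717529297), 17.5750732421875) in tool [90.6795  1.7966] mean [90.8731  1.799 ]
   red 3067 mean [  2.8016   0.1992 -20.7359] lo [ -9.9146  -7.2552 -24.447 ] hi [ 9.5798  7.6708 -8.1372] slope -0.014047728
   shaft 2118 mean [36.1355  0.4743 -4.0479] lo [20.6614 -4.3089 -5.586 ] hi [50.5996  5.2577 -0.3382] slope 0.0011614665
scene lug 19 0.12267862541595742 ((554.3524169921875, 149.43798828125), (14.933140754699707, 12.887030601501465), 77.50242614746094) in tool [82.9    -2.5852] mean [82.9465 -3.3181]
   red 55 mean [ -8.331   -0.508  -18.7658] lo [-13.9678  -7.5658 -27.029 ] hi [ 3.6187  6.8738 -1.0224] slope -0.69836223
side lug 181 0.121959059814153 ((554.8777465820312, 156.8791046142578), (32.31059265136719, 23.602426528930664), 18.175704956054688) in tool [89.6836  0.1519] mean [90.6239 -0.2371]
   red 85 mean [  3.9171   1.3161 -20.2258] lo [ -8.1405  -6.2051 -26.2132] hi [11.7769  7.2721 -7.5733] slope -0.27260718
   shaft 90 mean [35.8572 -1.9729 -3.2252] lo [20.9316 -6.3767 -6.8678] hi [49.4173  3.5844  3.912 ] slope 0.039866176
```

View pics/w3.png

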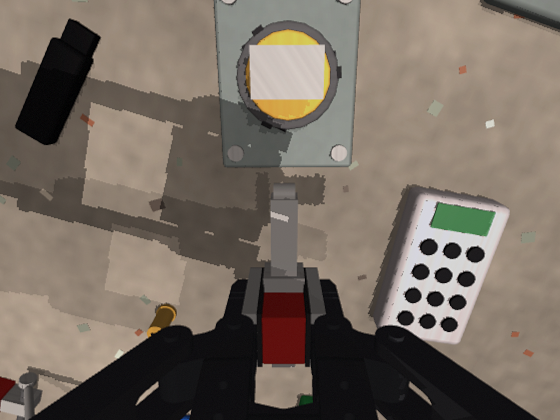

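The wrist view shows the shaft tip at (285,190) in line with the lug top at (287,72), and the keypad and bolt well clear. The lug's centre is 90.7 mm ahead of the TCP and 1.3 mm to tool +y of the shaft. Dropping to hole height.

Emit:
carry_out --commands '[{"dx":0.0,"dy":0.13,"dz":1.5,"rx":0.0,"ry":0.0,"rz":0.0,"gripper":0.5},{"dx":0.0,"dy":0.13,"dz":3.5,"rx":0.0,"ry":0.0,"rz":0.0,"gripper":0.5},{"dx":0.0,"dy":0.13,"dz":5.2,"rx":0.0,"ry":0.0,"rz":0.0,"gripper":0.5},{"dx":0.0,"dy":0.13,"dz":5.9,"rx":0.0,"ry":0.0,"rz":0.0,"gripper":0.5},{"dx":0.0,"dy":0.13,"dz":5.9,"rx":0.0,"ry":0.0,"rz":0.0,"gripper":0.5},{"dx":0.0,"dy":0.13,"dz":5.9,"rx":0.0,"ry":0.0,"rz":0.0,"gripper":0.5},{"dx":0.0,"dy":0.13,"dz":5.9,"rx":0.0,"ry":0.0,"rz":0.0,"gripper":0.5}]'

```text
time_s: 8.78
eef_pos: [0.5836, 0.0723, 0.1011]
orientation: [[-0.304, 0.953, 0.001], [0.953, 0.304, -0.0], [-0.0, 0.001, -1.0]]
force: [-0.3, 0.2, -1.9]
finger_gap: 0.0151
grip_force: 58.5
```

```bash
cat > al.py <<'E'
from h import *
for i in range(2):
    p=cams.capture("wrist"); s=sensors.sense();e=np.array(s["eef_pos"]);O=np.array(s["orientation"])
    W=cloud(p);L=(W-e)@O*1e3
    ok=p["depth"]>0
    T=L[ok&(abs(L[...,0]-91)<30)&(abs(L[...,1])<30)&(W[...,2]>.117)&(W[...,2]<.128)]
    hsv=cv2.cvtColor(p["img"],cv2.COLOR_BGR2HSV)
    G=L[ok&(hsv[...,1]<70)&(L[...,0]>22)&(L[...,0]<46)&(abs(L[...,1])<4)&(L[...,2]>-15)&(L[...,2]<6)]
    A=L[ok&(hsv[...,1]<70)&(L[...,0]>22)&(L[...,0]<46)&(abs(L[...,1])<9)&(L[...,2]>-15)&(L[...,2]<0)]
    pl=np.polyfit(G[:,0],G[:,2],1) if len(G)>10 else None
    print(e,np.rad2deg(np.arctan2(O[1,0],O[0,0])),s["force"],"lug",cv2.minAreaRect(T[:,:2].astype(np.float32)),"topz",np.median(T[:,2]),"shaft top z med",np.median(G[:,2]),"pitch",pl[0],"y",np.percentile(A[:,1],[3,97]))
E
python3 al.py
```

```text
[0.5835 0.0722 0.101 ] 107.70646684763216 [ 0.2805 -0.5288 -1.347 ] lug ((90.02467346191406, 0.022947311401367188), (32.325599670410156, 22.032466888427734), 89.94832611083984) topz -20.710194309251534 shaft top z med -4.551964720432292 pitch 0.0008368419211074959 y [-4.1523  5.2293]
[0.5834 0.0722 0.1008] 107.70380300553724 [ 0.1661  0.1637 -1.2212] lug ((90.03902435302734, 0.13081741333007812), (32.3499755859375, 22.048208236694336), 89.9714126586914) topz -20.912815132176057 shaft top z med -4.642713476531744 pitch 0.004727560250549991 y [-4.1252  5.2359]
```

Emit:
carry_out --commands '[{"dx":0.8,"dy":-0.04,"dz":0.05,"rx":0.0,"ry":0.0,"rz":0.0,"gripper":0.5},{"dx":1.8,"dy":-0.04,"dz":0.05,"rx":0.0,"ry":0.0,"rz":0.0,"gripper":0.5},{"dx":2.4,"dy":-0.04,"dz":0.05,"rx":0.0,"ry":0.0,"rz":0.0,"gripper":0.5},{"dx":2.6,"dy":-0.04,"dz":0.05,"rx":0.0,"ry":0.0,"rz":0.0,"gripper":0.5},{"dx":2.8,"dy":-0.04,"dz":0.05,"rx":0.0,"ry":0.0,"rz":0.0,"gripper":0.5},{"dx":2.95,"dy":-0.04,"dz":0.05,"rx":0.0,"ry":0.0,"rz":0.0,"gripper":0.5},{"dx":3.1,"dy":-0.04,"dz":0.05,"rx":0.0,"ry":0.0,"rz":0.0,"gripper":0.5}]'

```text
time_s: 9.75
eef_pos: [0.5733, 0.1016, 0.0998]
orientation: [[-0.304, 0.953, 0.0], [0.953, 0.304, -0.0], [-0.0, 0.0, -1.0]]
force: [-0.2, 0.1, -2.5]
finger_gap: 0.015
grip_force: 58.5
```

```bash
python3 al.py
```

```text
[0.5733 0.1018 0.0998] 107.70176933006601 [ 0.0934 -0.0566 -1.5987] lug ((65.474365234375, 0.7076492309570312), (32.163734436035156, 9.033684730529785), 89.78738403320312) topz -21.85518468357448 shaft top z med -4.45083810317661 pitch -0.0007651764414541947 y [-4.256   5.1335]
[0.5733 0.1017 0.0998] 107.70302712517575 [ 0.5143  0.2056 -2.1086] lug ((65.55240631103516, 0.7748126983642578), (32.17670822143555, 9.093526840209961), 89.99095153808594) topz -21.900497686394548 shaft top z med -4.454927558454345 pitch -0.0026622763661249497 y [-4.2664  5.1133]
```

The tip is about 4 mm into the hole with almost no force. Continuing gently with a small correction.

Emit:
carry_out --commands '[{"dx":0.15,"dy":0.02,"dz":-0.03,"rx":0.0,"ry":0.0,"rz":0.0,"gripper":0.5},{"dx":0.3,"dy":0.03,"dz":-0.03,"rx":0.0,"ry":0.0,"rz":0.0,"gripper":0.5},{"dx":0.45,"dy":0.03,"dz":-0.03,"rx":0.0,"ry":0.0,"rz":0.0,"gripper":0.5},{"dx":0.6,"dy":0.03,"dz":-0.03,"rx":0.0,"ry":0.0,"rz":0.0,"gripper":0.5}]'

```text
time_s: 10.35
eef_pos: [0.5718, 0.1075, 0.1001]
orientation: [[-0.304, 0.953, 0.0], [0.953, 0.304, -0.0], [-0.0, 0.0, -1.0]]
force: [-0.3, 0.2, -1.2]
finger_gap: 0.015
grip_force: 58.5
```

Emit:
carry_out --commands '[{"dx":0.25,"dy":0.0,"dz":0.0,"rx":0.0,"ry":0.0,"rz":0.0,"gripper":0.5},{"dx":0.5,"dy":0.0,"dz":0.0,"rx":0.0,"ry":0.0,"rz":0.0,"gripper":0.5},{"dx":0.8,"dy":0.0,"dz":0.0,"rx":0.0,"ry":0.0,"rz":0.0,"gripper":0.5},{"dx":1.1,"dy":0.0,"dz":0.0,"rx":0.0,"ry":0.0,"rz":0.0,"gripper":0.5},{"dx":1.4,"dy":0.0,"dz":0.0,"rx":0.0,"ry":0.0,"rz":0.0,"gripper":0.5},{"dx":1.7,"dy":0.0,"dz":0.0,"rx":0.0,"ry":0.0,"rz":0.0,"gripper":0.5},{"dx":1.9,"dy":0.0,"dz":0.0,"rx":0.0,"ry":0.0,"rz":0.0,"gripper":0.5},{"dx":2.1,"dy":0.0,"dz":0.0,"rx":0.0,"ry":0.0,"rz":0.0,"gripper":0.5}]'

```text
time_s: 11.35
eef_pos: [0.5654, 0.1276, 0.1001]
orientation: [[-0.304, 0.953, 0.0], [0.953, 0.304, -0.0], [-0.0, -0.0, -1.0]]
force: [-0.1, -0.9, -2.5]
finger_gap: 0.0153
grip_force: 58.5
```

Emit:
carry_out --commands '[{"dx":0.1,"dy":0.0,"dz":0.0,"rx":0.0,"ry":0.0,"rz":0.0,"gripper":0.5},{"dx":0.2,"dy":0.0,"dz":0.0,"rx":0.0,"ry":0.0,"rz":0.0,"gripper":0.5},{"dx":0.3,"dy":0.0,"dz":0.0,"rx":0.0,"ry":0.0,"rz":0.0,"gripper":0.5},{"dx":0.35,"dy":0.0,"dz":0.0,"rx":0.0,"ry":0.0,"rz":0.0,"gripper":0.5}]'

```text
time_s: 11.85
eef_pos: [0.5643, 0.1308, 0.1001]
orientation: [[-0.304, 0.953, 0.0], [0.953, 0.304, -0.0], [-0.0, -0.0, -1.0]]
force: [-0.6, -0.0, -1.2]
finger_gap: 0.0154
grip_force: 58.5
```

```bash
python3 lug.py w4 | head -3
```

```text
11.9 [0.5643 0.1308 0.1001] 107.70431102276272 [ 0.4495 -1.2497 -1.7236]
wrist lug 9133 0.12185984617975813 ((558.6729736328125, 148.24072265625), (47.28418731689453, 43.48831558227539), 18.24925994873047) in tool [18.2888 -0.0981] mean [21.8727  0.3855]
   red 2978 mean [  2.6807   0.2235 -21.0782] lo [ -9.8206  -7.2215 -24.4613] hi [ 9.6477  7.6908 -9.5535] slope -0.0031248254
```

Emit:
carry_out --commands '[{"dx":0.05,"dy":0.0,"dz":0.0,"rx":0.0,"ry":0.0,"rz":0.0,"gripper":0.5},{"dx":0.1,"dy":0.0,"dz":0.0,"rx":0.0,"ry":0.0,"rz":0.0,"gripper":0.5},{"dx":0.13,"dy":0.0,"dz":0.0,"rx":0.0,"ry":0.0,"rz":0.0,"gripper":0.5},{"dx":0.13,"dy":0.0,"dz":0.0,"rx":0.0,"ry":0.0,"rz":0.0,"gripper":0.5}]'

```text
time_s: 12.5
eef_pos: [0.5639, 0.1321, 0.1001]
orientation: [[-0.304, 0.953, 0.0], [0.953, 0.304, -0.0], [-0.0, 0.0, -1.0]]
force: [-0.3, -0.1, -1.6]
finger_gap: 0.0152
grip_force: 58.5
```

Emit:
carry_out --commands '[{"dx":0.04,"dy":0.0,"dz":0.0,"rx":0.0,"ry":0.0,"rz":0.0,"gripper":0.5},{"dx":0.07,"dy":0.0,"dz":0.0,"rx":0.0,"ry":0.0,"rz":0.0,"gripper":0.5},{"dx":0.07,"dy":0.0,"dz":0.0,"rx":0.0,"ry":0.0,"rz":0.0,"gripper":0.5}]'

```text
time_s: 12.88
eef_pos: [0.5637, 0.1327, 0.1001]
orientation: [[-0.304, 0.953, 0.0], [0.953, 0.304, -0.0], [-0.0, -0.0, -1.0]]
force: [-1.2, -0.2, -1.6]
finger_gap: 0.0154
grip_force: 58.5
```

Emit:
carry_out --commands '[{"dx":0.04,"dy":0.0,"dz":0.0,"rx":0.0,"ry":0.0,"rz":0.0,"gripper":0.5},{"dx":0.07,"dy":0.0,"dz":0.0,"rx":0.0,"ry":0.0,"rz":0.0,"gripper":0.5},{"dx":0.07,"dy":0.0,"dz":0.0,"rx":0.0,"ry":0.0,"rz":0.0,"gripper":0.5}]'

```text
time_s: 13.25
eef_pos: [0.5636, 0.1331, 0.1001]
orientation: [[-0.304, 0.953, 0.0], [0.953, 0.304, -0.001], [-0.001, 0.0, -1.0]]
force: [1.2, -2.3, -1.6]
finger_gap: 0.0157
grip_force: 58.5
```

Emit:
carry_out --commands '[{"dx":0.03,"dy":0.0,"dz":0.0,"rx":0.0,"ry":0.0,"rz":0.0,"gripper":0.5},{"dx":0.05,"dy":0.0,"dz":0.0,"rx":0.0,"ry":0.0,"rz":0.0,"gripper":0.5},{"dx":0.05,"dy":0.0,"dz":0.0,"rx":0.0,"ry":0.0,"rz":0.0,"gripper":0.5}]'

```text
time_s: 13.62
eef_pos: [0.5636, 0.1331, 0.1001]
orientation: [[-0.304, 0.953, 0.001], [0.953, 0.304, -0.001], [-0.001, 0.0, -1.0]]
force: [2.5, -5.1, -2.2]
finger_gap: 0.0151
grip_force: 58.4
```

```bash
python3 - <<'E'
from h import *
p=cams.capture("side");q=cams.capture("scene");w=cams.capture("wrist")
c=lambda p,P,r:cv2.resize((lambda u,v:p["img"][max(v-r,0):v+r,max(u-r,0):u+r])(*[int(x) for x in project(p,P)]),(390,390),interpolation=cv2.INTER_CUBIC)
P=(.558,.13,.12)
cv2.imwrite("pics/home.png",np.hstack([c(p,P,65),c(q,P,50)]))
W=cloud(w);s=sensors.sense();e=np.array(s["eef_pos"]);O=np.array(s["orientation"]);L=(W-e)@O*1e3;print(s["force"],s["torque"])
m=(w["depth"]>0)&(W[...,2]>.115)&(W[...,2]<.128)&(L[...,0]>11)&(abs(L[...,1])<18)
print("lug x range (shoulder 16):",np.percentile(L[m][:,0],[1,5,50,99]))
E
```

```text
[ 1.196  -4.8099 -3.1295] [-0.8691 -0.2114  0.0183]
lug x range (shoulder 16): [11.8478 12.513  26.6617 37.315 ]
```

View pics/home.png

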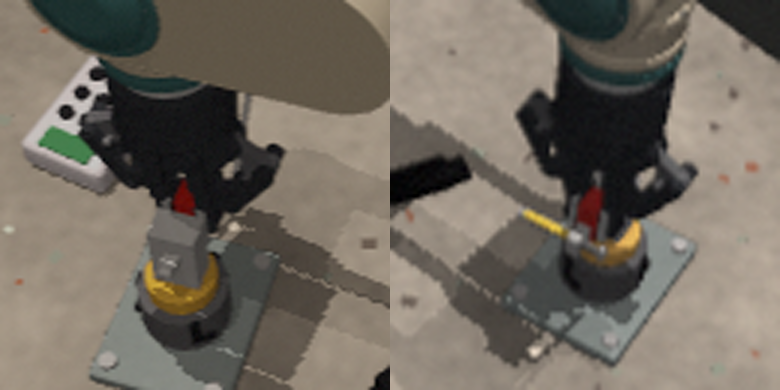

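The side crop shows the pin's tip through the lug at (168,265) in the left half. The other crop shows the ring still folded back, with its tab at (545,222). Motion has stopped at 5 N, so the shoulder is home. Easing off, opening and rising.

Emit:
carry_out --commands '[{"dx":-0.04,"dy":0.0,"dz":0.0,"rx":0.0,"ry":0.0,"rz":0.0,"gripper":0.5},{"dx":-0.04,"dy":0.0,"dz":0.0,"rx":0.0,"ry":0.0,"rz":0.0,"gripper":1.7},{"dx":-0.04,"dy":0.0,"dz":0.0,"rx":0.0,"ry":0.0,"rz":0.0,"gripper":2.5},{"dx":-0.04,"dy":0.0,"dz":0.0,"rx":0.0,"ry":0.0,"rz":0.0,"gripper":3.5},{"dx":-0.04,"dy":0.0,"dz":0.0,"rx":0.0,"ry":0.0,"rz":0.0,"gripper":4.0},{"dx":-0.04,"dy":0.0,"dz":0.0,"rx":0.0,"ry":0.0,"rz":0.0,"gripper":4.0},{"dx":-0.04,"dy":0.0,"dz":-1.0,"rx":0.0,"ry":0.0,"rz":0.0,"gripper":4.0},{"dx":-0.04,"dy":0.0,"dz":-3.0,"rx":0.0,"ry":0.0,"rz":0.0,"gripper":4.0}]'

```text
time_s: 14.78
eef_pos: [0.5631, 0.1334, 0.1302]
orientation: [[-0.304, 0.953, -0.001], [0.953, 0.304, -0.0], [0.0, -0.002, -1.0]]
force: [0.2, 0.8, -0.4]
finger_gap: 0.0403
grip_force: 0.0
```

Emit:
carry_out --commands '[{"dx":0.0,"dy":0.0,"dz":-3.0,"rx":0.0,"ry":0.0,"rz":0.0,"gripper":3.0},{"dx":0.0,"dy":0.0,"dz":-7.0,"rx":0.0,"ry":0.0,"rz":0.0,"gripper":1.0},{"dx":0.0,"dy":0.0,"dz":-10.0,"rx":0.0,"ry":0.0,"rz":0.0,"gripper":0.0},{"dx":0.0,"dy":0.0,"dz":-12.0,"rx":0.0,"ry":0.0,"rz":0.0,"gripper":0.0},{"dx":0.0,"dy":0.0,"dz":-12.0,"rx":0.0,"ry":0.0,"rz":0.0,"gripper":0.0}]'

```text
time_s: 15.4
eef_pos: [0.5641, 0.1336, 0.2527]
orientation: [[-0.304, 0.953, 0.005], [0.953, 0.304, 0.001], [-0.001, 0.005, -1.0]]
force: [0.1, 0.5, 0.1]
finger_gap: -0.0002
grip_force: 0.0
```

```bash
cat > tab.py <<'E'
from h import *
import sys
# bore frame from wrist lug fit: lug centre (.5562,.1578), yaw 107.6
a=np.deg2rad(107.6);R=np.array([[np.cos(a),-np.sin(a),0],[np.sin(a),np.cos(a),0],[0,0,1]])
s=sensors.sense();e=np.array(s["eef_pos"]);O=np.array(s["orientation"])
B=np.array([.5562,.1578,0])-R@[.011,0,0]
print("t",s["time_s"],"tcp world",e,"tcp in bore",(e-B)@R*1e3,"force",s["force"],"gap",s["finger_gap"])
for n in("side","scene","wrist"):
    p=cams.capture(n);W=cloud(p);L=(W-B)@R*1e3;hsv=cv2.cvtColor(p["img"],cv2.COLOR_BGR2HSV)
    ok=(p["depth"]>0)&(abs(L[...,1])<30)&(abs(L[...,0])<130)
    for k,m in(("tab",(hsv[...,0]>22)&(hsv[...,0]<36)&(hsv[...,1]>150)&(L[...,2]>72)),("red",((hsv[...,0]<8)|(hsv[...,0]>172))&(hsv[...,1]>140)&(L[...,2]>85)),("lug",(hsv[...,1]<60)&(L[...,2]>118)&(L[...,2]<127)&(L[...,0]>-8))):
        G=L[ok&m]
        if len(G)>8:print(n,k,len(G),"mean",G.mean(0),"lo",np.percentile(G,3,0),"hi",np.percentile(G,97,0))
    if len(sys.argv)>1 and n==sys.argv[1]: cv2.imwrite("pics/%s.png"%sys.argv[2],p["img"])
E
python3 tab.py
```

```text
t 15.4 tcp world [0.5641 0.1336 0.2527] tcp in bore [-14.4928  -0.2414 252.6519] force [0.0731 0.4979 0.1098] gap -0.00015545741180563388
side tab 121 mean [-93.9454   1.4617 164.836 ] lo [-100.9343  -11.5727  157.8098] hi [-87.8048  13.9424 172.0739]
side red 103 mean [-15.9742   2.8397 118.044 ] lo [-27.3674  -5.3082 102.9951] hi [ -8.2552   9.6441 123.2965]
side lug 177 mean [ 11.6776   1.9166 121.9955] lo [  0.0204 -13.461  118.9544] hi [ 21.5154  17.1151 124.1069]
scene tab 13 mean [-102.1351   -4.6478  170.7672] lo [-105.774   -13.9344  164.57  ] hi [-97.1284  11.1433 175.0396]
scene red 68 mean [-22.3182  -1.8879 115.014 ] lo [-30.6895  -7.4359  96.4228] hi [-11.5933   6.4719 123.6956]
scene lug 86 mean [  7.4493   0.8102 122.3821] lo [ -3.1625 -14.8632 118.4105] hi [ 18.8122  15.7852 125.6096]
wrist red 616 mean [-15.6773   0.0698 119.7942] lo [-26.8463  -6.9796 109.8807] hi [ -7.2167   7.3031 122.6107]
wrist lug 1329 mean [ 11.7298   0.17   121.627 ] lo [  1.0557 -14.7156 120.4084] hi [ 22.1202  15.0453 122.9759]
```

The tab is at about (-95, 0, 165) mm in the bore frame. Moving behind it with the fingers closed, then pushing forward.

Emit:
carry_out --commands '[{"dx":-4.0,"dy":0.0,"dz":0.0,"rx":0.0,"ry":0.0,"rz":0.0,"gripper":0.0},{"dx":-8.0,"dy":0.0,"dz":0.0,"rx":0.0,"ry":0.0,"rz":0.0,"gripper":0.0},{"dx":-11.8,"dy":0.0,"dz":0.0,"rx":0.0,"ry":0.0,"rz":0.0,"gripper":0.0},{"dx":-11.8,"dy":0.0,"dz":0.0,"rx":0.0,"ry":0.0,"rz":0.0,"gripper":0.0},{"dx":-11.8,"dy":0.0,"dz":3.0,"rx":0.0,"ry":0.0,"rz":0.0,"gripper":0.0},{"dx":-11.8,"dy":0.0,"dz":6.5,"rx":0.0,"ry":0.0,"rz":0.0,"gripper":0.0},{"dx":-11.8,"dy":0.0,"dz":8.4,"rx":0.0,"ry":0.0,"rz":0.0,"gripper":0.0},{"dx":-11.8,"dy":0.0,"dz":8.4,"rx":0.0,"ry":0.0,"rz":0.0,"gripper":0.0}]'

```text
time_s: 16.55
eef_pos: [0.5985, 0.0216, 0.1643]
orientation: [[-0.305, 0.952, -0.004], [0.952, 0.305, 0.0], [0.001, -0.003, -1.0]]
force: [-1.1, 0.4, 0.1]
finger_gap: 0.0002
grip_force: 0.0
```

Emit:
carry_out --commands '[{"dx":0.5,"dy":0.0,"dz":0.0,"rx":0.0,"ry":0.0,"rz":0.0,"gripper":0.0},{"dx":1.0,"dy":0.0,"dz":0.0,"rx":0.0,"ry":0.0,"rz":0.0,"gripper":0.0},{"dx":1.5,"dy":0.0,"dz":0.0,"rx":0.0,"ry":0.0,"rz":0.0,"gripper":0.0},{"dx":2.0,"dy":0.0,"dz":0.0,"rx":0.0,"ry":0.0,"rz":0.0,"gripper":0.0},{"dx":2.5,"dy":0.0,"dz":0.0,"rx":0.0,"ry":0.0,"rz":0.0,"gripper":0.0},{"dx":3.0,"dy":0.0,"dz":0.0,"rx":0.0,"ry":0.0,"rz":0.0,"gripper":0.0},{"dx":3.5,"dy":0.0,"dz":0.0,"rx":0.0,"ry":0.0,"rz":0.0,"gripper":0.0},{"dx":4.0,"dy":0.0,"dz":0.0,"rx":0.0,"ry":0.0,"rz":0.0,"gripper":0.0}]'

```text
time_s: 17.55
eef_pos: [0.5871, 0.0595, 0.166]
orientation: [[-0.304, 0.953, -0.0], [0.953, 0.304, -0.0], [-0.0, -0.0, -1.0]]
force: [0.0, -0.6, 1.0]
finger_gap: -0.0003
grip_force: 0.1
```

```bash
python3 tab.py
```

```text
t 17.55 tcp world [0.5871 0.0595 0.166 ] tcp in bore [-92.0453   0.2919 166.0327] force [ 0.0151 -0.5948  0.9522] gap -0.0003123142228857091
side tab 127 mean [-73.044    1.2962 178.1521] lo [-78.0013 -11.7733 169.4395] hi [-68.7101  13.9906 185.8873]
side red 107 mean [-16.1702   2.8529 117.9163] lo [-27.533   -5.1016  99.505 ] hi [ -8.0746   9.726  123.6242]
side lug 181 mean [ 11.3278   1.8261 121.8228] lo [ -0.0448 -13.8148 118.8761] hi [ 21.6387  17.1764 124.0135]
wrist tab 195 mean [-73.068    3.1298 181.0527] lo [-77.8716 -13.2272 171.5303] hi [-68.6296  13.3389 185.6622]
wrist red 1537 mean [-17.5819   0.0861 120.9647] lo [-27.4258  -7.2634 118.5999] hi [ -8.0442   7.3635 122.6887]
wrist lug 3970 mean [ 11.4383   0.036  121.6797] lo [  0.8942 -14.9564 120.3606] hi [ 21.5454  14.9827 122.9822]
```

The ring is turning with almost no force. Pushing on past upright.

Emit:
carry_out --commands '[{"dx":0.5,"dy":0.0,"dz":0.0,"rx":0.0,"ry":0.0,"rz":0.0,"gripper":0.0},{"dx":1.0,"dy":0.0,"dz":0.0,"rx":0.0,"ry":0.0,"rz":0.0,"gripper":0.0},{"dx":1.5,"dy":0.0,"dz":0.0,"rx":0.0,"ry":0.0,"rz":0.0,"gripper":0.0},{"dx":2.0,"dy":0.0,"dz":0.0,"rx":0.0,"ry":0.0,"rz":0.0,"gripper":0.0},{"dx":2.5,"dy":0.0,"dz":0.0,"rx":0.0,"ry":0.0,"rz":0.0,"gripper":0.0},{"dx":3.1,"dy":0.0,"dz":0.0,"rx":0.0,"ry":0.0,"rz":0.0,"gripper":0.0},{"dx":3.7,"dy":0.0,"dz":0.0,"rx":0.0,"ry":0.0,"rz":0.0,"gripper":0.0},{"dx":4.3,"dy":0.0,"dz":0.0,"rx":0.0,"ry":0.0,"rz":0.0,"gripper":0.0}]'

```text
time_s: 18.7
eef_pos: [0.574, 0.1005, 0.1661]
orientation: [[-0.304, 0.953, 0.0], [0.953, 0.304, -0.0], [-0.0, -0.0, -1.0]]
force: [0.7, -0.1, -0.1]
finger_gap: 0.0001
grip_force: 0.0
```

Emit:
carry_out --commands '[{"dx":0.6,"dy":0.0,"dz":0.0,"rx":0.0,"ry":0.0,"rz":0.0,"gripper":0.0},{"dx":1.0,"dy":0.0,"dz":0.0,"rx":0.0,"ry":0.0,"rz":0.0,"gripper":0.0},{"dx":1.0,"dy":0.0,"dz":-2.0,"rx":0.0,"ry":0.0,"rz":0.0,"gripper":0.0},{"dx":1.0,"dy":0.0,"dz":-5.0,"rx":0.0,"ry":0.0,"rz":0.0,"gripper":0.0},{"dx":1.0,"dy":0.0,"dz":-5.0,"rx":0.0,"ry":0.0,"rz":0.0,"gripper":0.0},{"dx":1.0,"dy":0.0,"dz":-5.0,"rx":0.0,"ry":0.0,"rz":0.0,"gripper":0.0}]'

```text
time_s: 19.45
eef_pos: [0.5708, 0.1097, 0.2152]
orientation: [[-0.304, 0.953, -0.001], [0.953, 0.304, -0.0], [0.0, -0.001, -1.0]]
force: [-0.5, 0.0, 0.1]
finger_gap: -0.0002
grip_force: 0.0
```

```bash
python3 tab.py wrist w5
```

```text
t 19.45 tcp world [0.5708 0.1097 0.2152] tcp in bore [-39.3133   0.6098 215.1697] force [-0.5055  0.0477  0.1191] gap -0.000162694137530444
side tab 81 mean [-17.8365   1.5885 184.857 ] lo [-20.2844 -10.7143 173.4038] hi [-15.6133  13.8424 192.0113]
side red 108 mean [-16.3879   2.655  117.6895] lo [-28.5163  -5.6907 100.9337] hi [ -7.945    9.6397 123.924 ]
side lug 176 mean [ 11.4162   1.7954 121.9962] lo [  0.1502 -13.8008 119.1922] hi [ 21.5116  16.9802 124.4333]
scene red 66 mean [-22.0382  -2.1063 114.7805] lo [-30.3969  -7.8976  96.6866] hi [-10.5535   6.2168 125.2385]
scene lug 52 mean [  4.7473  -1.5201 121.8732] lo [ -2.7306 -15.3271 118.2636] hi [ 17.5566  14.1531 125.7207]
wrist tab 93 mean [-16.2585  -1.5259 187.1843] lo [-19.0831 -13.4178 178.5869] hi [-14.5148  13.0541 191.1789]
wrist red 868 mean [-15.9705  -0.017  119.9979] lo [-27.2407  -7.2917 109.9189] hi [ -7.1822   7.3136 122.6058]
wrist lug 1876 mean [ 11.6435   0.057  121.6528] lo [  1.2738 -14.8432 120.3798] hi [ 22.0003  15.0006 122.9322]
```

Emit:
carry_out --commands '[{"dx":0.0,"dy":0.0,"dz":0.0,"rx":0.0,"ry":0.0,"rz":0.0,"gripper":0.0},{"dx":0.0,"dy":0.0,"dz":0.0,"rx":0.0,"ry":0.0,"rz":0.0,"gripper":0.0},{"dx":0.0,"dy":0.0,"dz":0.0,"rx":0.0,"ry":0.0,"rz":0.0,"gripper":0.0},{"dx":0.0,"dy":0.0,"dz":0.0,"rx":0.0,"ry":0.0,"rz":0.0,"gripper":0.0}]'

```text
time_s: 20.1
eef_pos: [0.5711, 0.1096, 0.2161]
orientation: [[-0.304, 0.953, 0.0], [0.953, 0.304, -0.0], [-0.0, 0.0, -1.0]]
force: [0.7, 1.2, -0.6]
finger_gap: -0.0
grip_force: 0.0
```

```bash
python3 tab.py wrist w5
```

```text
t 20.1 tcp world [0.5711 0.1096 0.2161] tcp in bore [-39.4089   0.3544 216.1071] force [ 0.6978  1.1955 -0.5668] gap -2.285307493821917e-05
side tab 79 mean [-17.6204   1.7961 185.0528] lo [-19.9786 -10.7752 174.0824] hi [-15.1058  13.9221 192.2362]
side red 108 mean [-16.3217   2.6878 117.7956] lo [-27.7687  -5.6426 100.2395] hi [ -8.2222   9.8396 124.096 ]
side lug 175 mean [ 11.2163   1.7102 121.8665] lo [  0.2631 -13.6639 119.298 ] hi [ 21.2022  17.1634 124.0015]
scene red 65 mean [-22.1798  -2.2259 115.2533] lo [-31.2724  -7.5056  95.972 ] hi [-10.5376   5.706  124.6941]
scene lug 50 mean [  5.0366  -0.5661 121.9107] lo [ -2.8586 -15.4586 119.1981] hi [ 18.6222  14.8988 124.9887]
wrist tab 113 mean [-16.489   -3.9552 187.2302] lo [-19.2602 -13.6029 179.5282] hi [-14.6276  11.9066 191.3348]
wrist red 863 mean [-15.927    0.0033 119.9383] lo [-27.0405  -7.3483 109.2686] hi [ -7.1766   7.3006 122.6248]
wrist lug 1918 mean [ 11.5201  -0.0411 121.6656] lo [  0.873  -15.0171 120.4317] hi [ 21.8687  14.9607 122.9624]
```

Friction is holding the ring about 0.24 rad past upright (tab at x=-17, z=185). Dropping behind it again and pushing further.

Emit:
carry_out --commands '[{"dx":-1.2,"dy":0.0,"dz":0.0,"rx":0.0,"ry":0.0,"rz":0.0,"gripper":0.0},{"dx":-1.2,"dy":0.0,"dz":2.0,"rx":0.0,"ry":0.0,"rz":0.0,"gripper":0.0},{"dx":-1.2,"dy":0.0,"dz":4.5,"rx":0.0,"ry":0.0,"rz":0.0,"gripper":0.0},{"dx":-1.2,"dy":0.0,"dz":6.2,"rx":0.0,"ry":0.0,"rz":0.0,"gripper":0.0},{"dx":-0.6,"dy":0.0,"dz":6.2,"rx":0.0,"ry":0.0,"rz":0.0,"gripper":0.0},{"dx":0.0,"dy":0.0,"dz":6.2,"rx":0.0,"ry":0.0,"rz":0.0,"gripper":0.0},{"dx":0.6,"dy":0.0,"dz":6.2,"rx":0.0,"ry":0.0,"rz":0.0,"gripper":0.0},{"dx":1.2,"dy":0.0,"dz":6.2,"rx":0.0,"ry":0.0,"rz":0.0,"gripper":0.0}]'

```text
time_s: 21.25
eef_pos: [0.5675, 0.1217, 0.1548]
orientation: [[-0.304, 0.953, 0.001], [0.953, 0.304, 0.0], [-0.0, 0.001, -1.0]]
force: [0.4, -0.2, -0.3]
finger_gap: -0.0001
grip_force: 0.0
```

Emit:
carry_out --commands '[{"dx":0.6,"dy":0.0,"dz":0.0,"rx":0.0,"ry":0.0,"rz":0.0,"gripper":0.0},{"dx":1.2,"dy":0.0,"dz":0.0,"rx":0.0,"ry":0.0,"rz":0.0,"gripper":0.0},{"dx":1.8,"dy":0.0,"dz":0.0,"rx":0.0,"ry":0.0,"rz":0.0,"gripper":0.0},{"dx":2.4,"dy":0.0,"dz":0.0,"rx":0.0,"ry":0.0,"rz":0.0,"gripper":0.0},{"dx":2.8,"dy":0.0,"dz":0.0,"rx":0.0,"ry":0.0,"rz":0.0,"gripper":0.0},{"dx":2.8,"dy":0.0,"dz":0.0,"rx":0.0,"ry":0.0,"rz":0.0,"gripper":0.0}]'

```text
time_s: 22.0
eef_pos: [0.5589, 0.148, 0.1541]
orientation: [[-0.304, 0.953, 0.0], [0.953, 0.304, -0.0], [-0.0, 0.0, -1.0]]
force: [0.7, 0.5, 0.1]
finger_gap: 0.0005
grip_force: 0.0
```

```bash
python3 tab.py wrist w5
```

```text
t 22.0 tcp world [0.5589 0.148  0.1541] tcp in bore [  0.8454   0.4025 154.1176] force [0.6971 0.5279 0.0573] gap 0.0005031028671660228
side tab 108 mean [ 42.5848   1.3651 132.3143] lo [ 32.8447 -10.8761 127.9581] hi [ 50.9927  13.9796 136.2037]
side red 63 mean [-12.1621   7.6598 120.9663] lo [-23.7072  -1.1703 103.1471] hi [  7.7507  15.271  158.7855]
side lug 226 mean [ 13.9375   2.5144 122.1764] lo [  0.2542 -18.996  118.6471] hi [ 32.9199  24.1811 126.3752]
scene tab 12 mean [ 41.2826  -6.8082 123.0021] lo [ 36.9617 -11.7862 120.2683] hi [ 47.0146  -0.0893 125.0923]
scene red 63 mean [-22.5104  -2.2185 114.6527] lo [-30.0495  -7.5349  95.8694] hi [-11.7382   6.2123 125.4285]
scene lug 90 mean [ 11.5531  -4.8783 121.9183] lo [ -3.1189 -21.3416 118.181 ] hi [ 32.9472  14.9106 125.5356]
wrist tab 572 mean [ 43.6532  -2.7146 114.3508] lo [ 38.5408 -13.3788 112.7965] hi [ 53.8483  12.8319 116.4378]
wrist lug 2838 mean [ 12.2045  -0.0339 121.567 ] lo [  1.2118 -15.0694 119.6681] hi [ 22.309   14.9457 122.7724]
```

It is falling over. Rising, then measuring where the tab rests.

Emit:
carry_out --commands '[{"dx":0.0,"dy":0.0,"dz":-2.0,"rx":0.0,"ry":0.0,"rz":0.0,"gripper":0.0},{"dx":2.0,"dy":0.0,"dz":-2.0,"rx":0.0,"ry":0.0,"rz":0.0,"gripper":0.0},{"dx":4.0,"dy":0.0,"dz":-2.0,"rx":0.0,"ry":0.0,"rz":0.0,"gripper":0.0},{"dx":4.9,"dy":0.0,"dz":-2.0,"rx":0.0,"ry":0.0,"rz":0.0,"gripper":0.0},{"dx":4.9,"dy":0.0,"dz":-2.0,"rx":0.0,"ry":0.0,"rz":0.0,"gripper":0.0},{"dx":4.9,"dy":0.0,"dz":-2.0,"rx":0.0,"ry":0.0,"rz":0.0,"gripper":0.0}]'

```text
time_s: 22.9
eef_pos: [0.544, 0.1943, 0.1738]
orientation: [[-0.304, 0.953, -0.0], [0.953, 0.304, -0.0], [-0.0, -0.0, -1.0]]
force: [0.1, -0.9, 0.3]
finger_gap: 0.0001
grip_force: 0.0
```

```bash
python3 tab.py side s5
```

```text
t 22.9 tcp world [0.544  0.1943 0.1738] tcp in bore [ 49.4333   0.5864 173.8172] force [ 0.1227 -0.8676  0.2837] gap 0.00011687119583627164
side tab 130 mean [ 49.041    1.8534 112.6634] lo [ 39.1076 -11.0317 109.9896] hi [ 57.216   14.6066 115.1915]
side lug 78 mean [ 14.2665  10.0975 122.0404] lo [  1.3762  -1.013  118.8392] hi [ 21.8678  17.5621 124.1761]
scene red 69 mean [-22.0138  -1.6889 115.3345] lo [-30.0866  -7.5394  93.6212] hi [-10.41    7.037 125.136]
scene lug 83 mean [  7.7596   0.5687 122.6199] lo [ -2.6711 -15.0435 119.4279] hi [ 19.9417  15.7046 125.6432]
wrist tab 123 mean [ 52.9602   0.8649 112.6365] lo [ 40.6945 -10.8096 110.5083] hi [ 58.2309  13.6723 114.297 ]
```

View pics/s5.png

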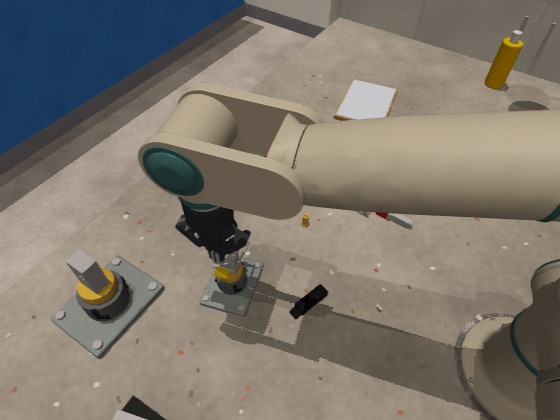

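The side view shows the ring lying over the lug with its yellow tab at (222,270). The tab's top sits at x=49, z=112 mm. Coming down onto its outer half in small steps.

Emit:
carry_out --commands '[{"dx":0.35,"dy":0.0,"dz":1.5,"rx":0.0,"ry":0.0,"rz":0.0,"gripper":0.0},{"dx":0.35,"dy":0.0,"dz":3.0,"rx":0.0,"ry":0.0,"rz":0.0,"gripper":0.0},{"dx":0.35,"dy":0.0,"dz":4.0,"rx":0.0,"ry":0.0,"rz":0.0,"gripper":0.0},{"dx":0.35,"dy":0.0,"dz":4.5,"rx":0.0,"ry":0.0,"rz":0.0,"gripper":0.0},{"dx":0.35,"dy":0.0,"dz":4.7,"rx":0.0,"ry":0.0,"rz":0.0,"gripper":0.0},{"dx":0.35,"dy":0.0,"dz":4.9,"rx":0.0,"ry":0.0,"rz":0.0,"gripper":0.0},{"dx":0.35,"dy":0.0,"dz":5.1,"rx":0.0,"ry":0.0,"rz":0.0,"gripper":0.0}]'

```text
time_s: 23.92
eef_pos: [0.5432, 0.1979, 0.1234]
orientation: [[-0.304, 0.953, 0.001], [0.953, 0.304, 0.0], [-0.0, 0.001, -1.0]]
force: [-0.2, 0.4, 0.1]
finger_gap: 0.0001
grip_force: 0.2
```

Emit:
carry_out --commands '[{"dx":0.0,"dy":0.0,"dz":0.1,"rx":0.0,"ry":0.0,"rz":0.0,"gripper":0.0},{"dx":0.0,"dy":0.0,"dz":0.2,"rx":0.0,"ry":0.0,"rz":0.0,"gripper":0.0},{"dx":0.0,"dy":0.0,"dz":0.3,"rx":0.0,"ry":0.0,"rz":0.0,"gripper":0.0},{"dx":0.0,"dy":0.0,"dz":0.4,"rx":0.0,"ry":0.0,"rz":0.0,"gripper":0.0}]'

```text
time_s: 24.42
eef_pos: [0.5431, 0.198, 0.1193]
orientation: [[-0.304, 0.953, 0.0], [0.953, 0.304, 0.0], [0.0, 0.001, -1.0]]
force: [-0.2, 1.4, 2.5]
finger_gap: 0.0003
grip_force: 1.2
```

Emit:
carry_out --commands '[{"dx":0.0,"dy":0.0,"dz":0.1,"rx":0.0,"ry":0.0,"rz":0.0,"gripper":0.0},{"dx":0.0,"dy":0.0,"dz":0.2,"rx":0.0,"ry":0.0,"rz":0.0,"gripper":0.0},{"dx":0.0,"dy":0.0,"dz":0.2,"rx":0.0,"ry":0.0,"rz":0.0,"gripper":0.0}]'

```text
time_s: 24.8
eef_pos: [0.5433, 0.1982, 0.1182]
orientation: [[-0.304, 0.953, 0.002], [0.953, 0.304, 0.001], [0.0, 0.002, -1.0]]
force: [-1.6, 2.0, 6.0]
finger_gap: -0.0002
grip_force: 3.2
```

Emit:
carry_out --commands '[{"dx":0.0,"dy":0.0,"dz":0.05,"rx":0.0,"ry":0.0,"rz":0.0,"gripper":0.0},{"dx":0.0,"dy":0.0,"dz":0.1,"rx":0.0,"ry":0.0,"rz":0.0,"gripper":0.0},{"dx":0.0,"dy":0.0,"dz":0.1,"rx":0.0,"ry":0.0,"rz":0.0,"gripper":0.0}]'

```text
time_s: 25.18
eef_pos: [0.5435, 0.1984, 0.1177]
orientation: [[-0.304, 0.953, 0.002], [0.953, 0.304, 0.001], [0.001, 0.003, -1.0]]
force: [-3.2, 1.7, 9.2]
finger_gap: 0.0
grip_force: 4.3
```

Emit:
carry_out --commands '[{"dx":0.0,"dy":0.0,"dz":0.05,"rx":0.0,"ry":0.0,"rz":0.0,"gripper":0.0},{"dx":0.0,"dy":0.0,"dz":0.1,"rx":0.0,"ry":0.0,"rz":0.0,"gripper":0.0},{"dx":0.0,"dy":0.0,"dz":0.1,"rx":0.0,"ry":0.0,"rz":0.0,"gripper":0.0}]'

```text
time_s: 25.55
eef_pos: [0.5435, 0.1986, 0.117]
orientation: [[-0.305, 0.953, 0.002], [0.953, 0.305, 0.002], [0.001, 0.003, -1.0]]
force: [-1.7, 3.0, 9.3]
finger_gap: -0.0003
grip_force: 4.8
```

Emit:
carry_out --commands '[{"dx":0.0,"dy":0.0,"dz":0.05,"rx":0.0,"ry":0.0,"rz":0.0,"gripper":0.0},{"dx":0.0,"dy":0.0,"dz":0.1,"rx":0.0,"ry":0.0,"rz":0.0,"gripper":0.0},{"dx":0.0,"dy":0.0,"dz":0.1,"rx":0.0,"ry":0.0,"rz":0.0,"gripper":0.0}]'

```text
time_s: 25.92
eef_pos: [0.5435, 0.1987, 0.1154]
orientation: [[-0.305, 0.952, 0.002], [0.952, 0.305, 0.002], [0.001, 0.003, -1.0]]
force: [-1.2, 4.4, 6.3]
finger_gap: 0.0004
grip_force: 3.3
```

Emit:
carry_out --commands '[{"dx":0.0,"dy":0.0,"dz":0.05,"rx":0.0,"ry":0.0,"rz":0.0,"gripper":0.0},{"dx":0.0,"dy":0.0,"dz":0.1,"rx":0.0,"ry":0.0,"rz":0.0,"gripper":0.0},{"dx":0.0,"dy":0.0,"dz":0.15,"rx":0.0,"ry":0.0,"rz":0.0,"gripper":0.0},{"dx":0.0,"dy":0.0,"dz":0.2,"rx":0.0,"ry":0.0,"rz":0.0,"gripper":0.0}]'

```text
time_s: 26.42
eef_pos: [0.5438, 0.199, 0.1144]
orientation: [[-0.305, 0.952, 0.004], [0.952, 0.305, 0.003], [0.001, 0.004, -1.0]]
force: [-2.5, 5.1, 11.7]
finger_gap: 0.0002
grip_force: 5.6
```

Emit:
carry_out --commands '[{"dx":0.0,"dy":0.0,"dz":0.05,"rx":0.0,"ry":0.0,"rz":0.0,"gripper":0.0},{"dx":0.0,"dy":0.0,"dz":0.1,"rx":0.0,"ry":0.0,"rz":0.0,"gripper":0.0},{"dx":0.0,"dy":0.0,"dz":0.1,"rx":0.0,"ry":0.0,"rz":0.0,"gripper":0.0}]'

```text
time_s: 26.8
eef_pos: [0.5437, 0.1994, 0.1134]
orientation: [[-0.305, 0.952, 0.003], [0.952, 0.305, 0.003], [0.002, 0.004, -1.0]]
force: [-2.5, 5.8, 9.3]
finger_gap: -0.0003
grip_force: 5.4
```

```bash
python3 tab.py
```

```text
t 26.8 tcp world [0.5437 0.1994 0.1134] tcp in bore [ 54.4075  -0.617  113.4009] force [-2.5431  5.7691  9.3066] gap -0.00026689213139753924
side tab 26 mean [ 54.1973  12.59   103.953 ] lo [45.319   9.2308 99.9591] hi [ 60.7348  14.9331 115.1753]
side red 15 mean [-18.9441   8.6752 122.1039] lo [-23.85     5.721  111.1231] hi [-14.2316  10.4042 127.3707]
side lug 35 mean [ 60.6879   2.8745 122.7278] lo [ 20.6874 -11.6631 118.6929] hi [ 66.6168  14.384  126.5477]
scene red 71 mean [-19.9506  -1.7729 118.3088] lo [-28.5454  -7.5539  96.5348] hi [ -8.6221   7.8046 128.4909]
scene lug 101 mean [ 16.5703   0.3224 122.4751] lo [ -2.8721 -14.1971 118.8861] hi [ 48.5207  16.3446 125.8056]
wrist tab 22 mean [ 59.9715   3.9681 101.1543] lo [ 57.7526 -13.0263  99.4788] hi [ 61.3694  13.4116 103.0188]
wrist lug 1266 mean [ 47.2717  -0.8389 122.1801] lo [  8.5558 -12.5825 118.3498] hi [ 67.3779  11.1169 126.5836]
```

Emit:
carry_out --commands '[{"dx":0.0,"dy":0.0,"dz":0.05,"rx":0.0,"ry":0.0,"rz":0.0,"gripper":0.0},{"dx":0.0,"dy":0.0,"dz":0.1,"rx":0.0,"ry":0.0,"rz":0.0,"gripper":0.0},{"dx":0.0,"dy":0.0,"dz":0.1,"rx":0.0,"ry":0.0,"rz":0.0,"gripper":0.0}]'

```text
time_s: 27.32
eef_pos: [0.5436, 0.1992, 0.1119]
orientation: [[-0.305, 0.952, 0.003], [0.952, 0.305, 0.003], [0.002, 0.004, -1.0]]
force: [-1.9, 6.3, 7.9]
finger_gap: 0.0
grip_force: 4.3
```

Emit:
carry_out --commands '[{"dx":0.0,"dy":0.0,"dz":0.05,"rx":0.0,"ry":0.0,"rz":0.0,"gripper":0.0},{"dx":0.0,"dy":0.0,"dz":0.1,"rx":0.0,"ry":0.0,"rz":0.0,"gripper":0.0},{"dx":0.0,"dy":0.0,"dz":0.15,"rx":0.0,"ry":0.0,"rz":0.0,"gripper":0.0},{"dx":0.0,"dy":0.0,"dz":0.2,"rx":0.0,"ry":0.0,"rz":0.0,"gripper":0.0}]'

```text
time_s: 27.82
eef_pos: [0.5431, 0.1982, 0.1085]
orientation: [[-0.305, 0.952, 0.001], [0.952, 0.305, 0.0], [0.0, 0.001, -1.0]]
force: [0.3, 0.6, 1.0]
finger_gap: 0.0004
grip_force: 0.5
```

The force has dropped, which looks like the snap. One gentle follow-through, then rise and check.

Emit:
carry_out --commands '[{"dx":0.0,"dy":0.0,"dz":0.1,"rx":0.0,"ry":0.0,"rz":0.0,"gripper":0.0},{"dx":0.0,"dy":0.0,"dz":0.15,"rx":0.0,"ry":0.0,"rz":0.0,"gripper":0.0},{"dx":0.0,"dy":0.0,"dz":0.15,"rx":0.0,"ry":0.0,"rz":0.0,"gripper":0.0}]'

```text
time_s: 28.2
eef_pos: [0.5428, 0.1974, 0.1061]
orientation: [[-0.304, 0.953, -0.001], [0.953, 0.304, -0.001], [-0.0, -0.001, -1.0]]
force: [0.7, -0.1, 0.6]
finger_gap: 0.0001
grip_force: 0.0
```

Emit:
carry_out --commands '[{"dx":0.0,"dy":0.0,"dz":-1.0,"rx":0.0,"ry":0.0,"rz":0.0,"gripper":0.0},{"dx":0.0,"dy":0.0,"dz":-4.0,"rx":0.0,"ry":0.0,"rz":0.0,"gripper":0.0},{"dx":0.0,"dy":0.0,"dz":-9.0,"rx":0.0,"ry":0.0,"rz":0.0,"gripper":0.0},{"dx":-5.0,"dy":0.0,"dz":-12.0,"rx":0.0,"ry":0.0,"rz":0.0,"gripper":0.0},{"dx":-5.0,"dy":0.0,"dz":-12.0,"rx":0.0,"ry":0.0,"rz":0.0,"gripper":0.0},{"dx":-5.0,"dy":0.0,"dz":-12.0,"rx":0.0,"ry":0.0,"rz":0.0,"gripper":0.0},{"dx":-5.0,"dy":0.0,"dz":-12.0,"rx":0.0,"ry":0.0,"rz":0.0,"gripper":0.0}]'

```text
time_s: 29.08
eef_pos: [0.5575, 0.1508, 0.2254]
orientation: [[-0.305, 0.952, -0.002], [0.952, 0.305, -0.0], [0.0, -0.002, -1.0]]
force: [0.4, 0.1, 0.5]
finger_gap: -0.0005
grip_force: 0.0
```

```bash
python3 tab.py wrist w6; python3 - <<'E'
from h import *
w=cams.capture("wrist");q=cams.capture("side")
u,v=[int(x) for x in project(q,(.545,.18,.1))]
A=cv2.resize(q["img"][v-50:v+50,u-50:u+50],(400,400),interpolation=cv2.INTER_CUBIC)
B=cv2.resize(w["img"],(400,300));C=np.zeros((400,800,3),np.uint8);C[:,:400]=A;C[:300,400:]=B
cv2.imwrite("pics/fin.png",C)
E
```

```text
t 29.075 tcp world [0.5575 0.1508 0.2254] tcp in bore [  3.9367   0.8459 225.3824] force [0.4227 0.1093 0.4921] gap -0.00045783718286235183
side tab 136 mean [48.462  1.804 93.479] lo [ 38.8926 -11.405   90.7297] hi [57.1779 14.7996 95.9649]
side red 112 mean [-16.8394   2.3769 117.6675] lo [-28.1749  -6.1596 102.1514] hi [ -8.9455   9.2678 123.7701]
side lug 176 mean [ 11.3056   1.8652 121.9216] lo [  0.3353 -13.3745 119.1253] hi [ 21.7516  17.2329 124.0295]
scene tab 20 mean [46.6063 -2.2263 94.4238] lo [ 41.4109 -12.3729  91.9491] hi [52.2772 11.8344 98.3323]
scene red 65 mean [-23.6882  -2.7144 115.3365] lo [-32.8778  -8.2236  93.6105] hi [-12.3349   5.6618 125.5504]
scene lug 81 mean [  7.0269   0.8076 122.4267] lo [ -3.636  -14.945  119.1884] hi [ 19.057   16.0997 125.6641]
wrist tab 637 mean [48.0939 -4.1363 93.4031] lo [ 40.0624 -13.3079  91.9905] hi [57.1706 10.3221 94.7468]
wrist red 741 mean [-16.2109  -0.2966 119.4187] lo [-28.1976  -7.685  108.7466] hi [ -8.1191   7.0858 122.4919]
wrist lug 1496 mean [ 12.0272   0.0284 121.6116] lo [  1.2919 -14.876  119.7999] hi [ 22.3133  15.0062 122.8935]
```

View pics/fin.png

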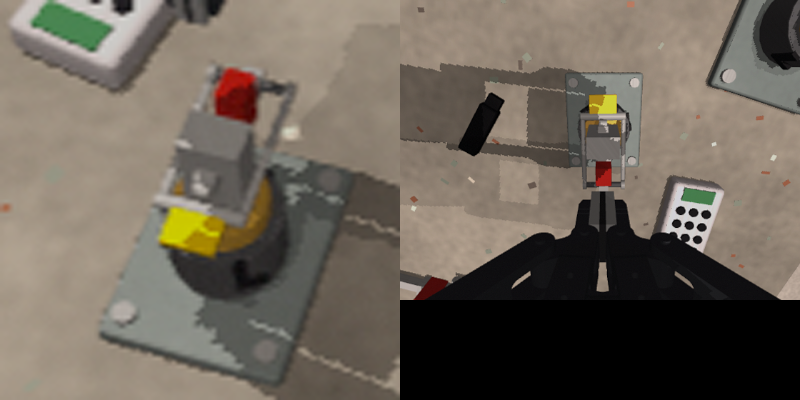

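The final view shows the tab low, at (195,228) in the left crop, with the bar under the pin's tip and the bystanders undisturbed. The pin may have slid back about 1 mm, so I'm repeating the earlier viewpoint to check the shoulder gap and ring angle.

Emit:
carry_out --commands '[{"dx":-1.85,"dy":0.0,"dz":-2.5,"rx":0.0,"ry":0.0,"rz":0.0,"gripper":0.0},{"dx":-1.85,"dy":0.0,"dz":-2.5,"rx":0.0,"ry":0.0,"rz":0.0,"gripper":0.0},{"dx":-1.85,"dy":0.0,"dz":-2.5,"rx":0.0,"ry":0.0,"rz":0.0,"gripper":0.0},{"dx":-1.85,"dy":0.0,"dz":-2.5,"rx":0.0,"ry":0.0,"rz":0.0,"gripper":0.0}]'

```text
time_s: 29.82
eef_pos: [0.5633, 0.133, 0.2504]
orientation: [[-0.305, 0.952, -0.002], [0.952, 0.305, -0.0], [0.0, -0.002, -1.0]]
force: [-0.5, 0.5, 0.8]
finger_gap: -0.0002
grip_force: 0.0
```

```bash
python3 tab.py | grep -E "^t|wrist"; python3 - <<'E'
from h import *
a=np.deg2rad(107.6);R=np.array([[np.cos(a),-np.sin(a),0],[np.sin(a),np.cos(a),0],[0,0,1]]);B=np.array([.5562,.1578,0])-R@[.011,0,0]
p=cams.capture("wrist");L=(cloud(p)-B)@R*1e3;hsv=cv2.cvtColor(p["img"],cv2.COLOR_BGR2HSV);ok=p["depth"]>0
red=ok&((hsv[...,0]<8)|(hsv[...,0]>172))&(hsv[...,1]>140)&(abs(L[...,1])<6)&(L[...,2]>85)&(abs(L[...,0])<40)
G=L[red];T=G[G[:,2]>117];print("headtop tilt",np.polyfit(T[:,0],T[:,2],1),T[:,0].min(),T[:,0].max())
for s in(-1,1):
    W=L[ok&(abs(L[...,1]-s*21)<4)&(L[...,2]>80)&(L[...,2]<112)&(L[...,0]>-36)&(L[...,0]<30)]
    if len(W)>20:print("wire",len(W),np.polyfit(W[:,0],W[:,2],1))
N=L[ok&(hsv[...,1]<70)&(abs(L[...,1])<3)&(L[...,2]>85)&(L[...,2]<112)&(L[...,0]>24)&(L[...,0]<50)]
h,b=np.histogram(N[:,0],np.arange(24,50,1.5))
for i in range(len(h)):
    m=(N[:,0]>=b[i])&(N[:,0]<b[i+1])
    if m.any():print(b[i],h[i],np.percentile(N[m][:,2],[10,90]))
E
```

```text
t 29.825 tcp world [0.5633 0.133  0.2504] tcp in bore [-14.8143   0.7093 250.3559] force [-0.4954  0.503   0.8123] gap -0.0002013249355137819
wrist tab 748 mean [49.8632 -1.1822 93.3288] lo [ 40.5114 -12.8316  91.8572] hi [57.5803 13.0245 94.618 ]
wrist red 615 mean [-16.6773  -0.4634 119.7743] lo [-28.28    -7.6153 109.6439] hi [ -8.1789   6.6939 122.6651]
wrist lug 1323 mean [ 11.821   -0.2752 121.6025] lo [  1.2565 -15.2593 120.3054] hi [ 22.2278  14.6159 122.8558]
headtop tilt [  0.0209 121.3523] -29.094179607364467 -8.536346254989642
wire 493 [-0.0501 95.463 ]
wire 495 [-0.0502 95.301 ]
24.0 15 [104.9151 106.0939]
25.5 16 [104.8596 106.32  ]
27.0 13 [105.4007 107.2909]
28.5 19 [105.0312 106.9215]
30.0 16 [104.4502 105.6902]
31.5 16 [104.0115 105.1729]
33.0 22 [ 94.1349 104.2376]
34.5 16 [ 94.8524 102.584 ]
36.0 16 [94.2845 96.0711]
37.5 16 [93.6994 95.8403]
39.0 3 [94.9548 95.2039]
```

Every check passes:
- **Ring:** the wires slope -0.05 rad and the pin tilts about +0.085, so the joint is near 2.31, its stop.
- **Pin:** the tip is about 34.4 mm past the mouth and 101.5 mm high.
- **Robot:** it is clear of everything.

Handing in.

```bash
python3 -c "
from cell import env
print(env.sign_off())"
```

```text
the job is handed in; nothing more can be done
None
```

I handed the job in with the pin through the lug and the ring snapped below its tip, but the hand-in gave no verdict. By camera the tip is about 34.4 mm past the hole's mouth (33 needed), the ring joint is near 2.31 rad (2.245 needed), the arm is clear, and no bystander was touched.

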